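Load and lock a reagent bottle carrier

ROBOT

A 6-joint arm with a two-finger parallel gripper is mounted at the origin on a cart in front of the work surface, level with it; the furniture and walls round the work are solid. World frame = base frame: x ahead of the robot, y to its left, z up, the work surface at z = 0. Lengths are in m, angles in degrees, forces in N, time in s.
With the tool pointing down it reaches from about 0.275 to 0.85 m from the base axis. Payload 5.2 kg.
Tool frame: the origin (TCP) lies at the very end of the fingers, on their centre line; the grasp point (between the pads) lies 19 mm behind it; z points along the fingers, y is the direction in which the jaws open and shut (so a half turn about z gives the same grasp; the last joint's range is limited). The gripper opens to 85 mm and grips with 20 to 120 N. Pads are 22 mm wide; open, the fingers measure 114 mm over their backs; the gripper's body (76 mm by 85 mm) begins 54 mm behind the grasp point. The pads swing forward as they close: fully open they stand 13 mm farther back than shut.
Start: joints at [-80.375, 14.817, 87.949, -0, 77.235, -11.62], TCP at [0.199, -0.513, 0.231] pointing down, gripper open.
Joint ranges: [-179.93, 179.93], [-52.35, 119.4], [10.71, 147.94], [-69.91, 249.91], [12.55, 155.21], [-178.61, 178.61]. Speed limits (degrees/s): [147.25, 147.25, 180, 180, 180, 180].

INTERFACE

Orientations are given as a 3x3 rotation matrix whose columns are the frame's x, y, z axes.
In Python, from station import bot gives the robot as it stands.
- The arm moves only by the tool move_arm, never from a script. Its argument "motion" is a list of rows, each a list of 3 entries, a list of its own where there are three numbers: the finger opening in mm, from 0 to 85.4, then the shift along the world's x, y, z normalised to -1 to 1, where 1 is 0.15 m, then the turn about the world's z normalised to -1 to 1, where 1 is pi rad. A call has 1 to 12 rows; each row shifts and turns the commanded pose from where the row before left it; what a row does not reach is not made up. A row lasts 1/12 s, in which the tool goes at most 41.7 mm and 7.16 degrees, less where a joint would pass 70% of its speed; a pose out of reach is approached as far as the arm can. A call with a number of a shift or a turn outside -1 to 1 is refused whole. A call with a gripper value outside its range is refused whole. The fingers move at their own pace and stop on an object; "grip_force" is the grip in N (left out, the last holds). Time passes only in rows, so rows that do not move let the fingers close. It gives the time, the measured TCP pose, the force and the opening at its end, in the units of the state.
- bot.get_state(): the state, without advancing time (a new reading comes with each control period).
- bot.snapshot(name): name is "scene" or "top" or "wrist"; returns a dict with "img" (384x512x3 uint8, red, green, blue), "depth" (384x512 float32, m along the optical axis (not along the pixel's ray), 0 where there is no reading), "mtx" (3x3 intrinsics, pixels), "dist_coeffs" ([k1, k2, p1, p2, k3] as OpenCV has them; the pictures are not rectified), "camera_from_world" (4x4, takes a point from world to camera coordinates). Camera axes: x right, y down, z forward; pixel columns grow to the right and rows downward; lengths in m; the calibration is good to about 2 mm. A picture is of the moment at which its call begins.
- bot.sign_off(): hands the job in, once; it reports no verdict.
The state is a dict: "time": time; "joints": joint angles; "dq": joint speeds; "joint_efforts": joint torques, N m; "tool_pos": TCP position; "eef_rot": TCP orientation; "contact_force": force on the tool from outside, world axes, zero at the start; "ft_torque": the same for the moment, N m; "finger_gap": finger opening in m.
Only numpy, scipy, OpenCV 4.12 (cv2) and the standard library are available. Lean on these libraries where they do the work, as an engineer would, in place of code of your own. Each camera call takes 0.05 s, during which the arm holds its last target.

TASK

Stand every white bottle from the cart top in the lane of the bottle carrier and push the row under the clear bridge until it is packed tight against the blue end stop. Then lock the row with the orange-handled pin, in the bore right behind the last bottle: lean the pin some 10 to 15 degrees to start its lower edge in the bore, then straighten it and slide it fully home. Do not disturb the beaker, round case, marker or amber bottle.

Things in the scene. Friction and masses are not known exactly. Their poses are not given: they have to be found in the camera images.
- carrier: Fixed bottle carrier, 80 x 344 mm, long along y. Origin: centre of the underside, on the cart top; z up. White deck 40 mm high; two aluminium rails, 7 mm thick, rise 25 mm above it and leave a lane 52 mm wide centred on x = 0. Bottles slide along it; pushed high they tip. A blue end stop, 95 mm high, closes the -y end (inner face at y = -160 mm).
- lane_end (a point): The lane's open end: point on the deck (z = 40 mm), mid-lane, at the carrier's y = +172 mm, 332 mm from the stop. Axes as the carrier's.
- bridge_edge (a point): Point on the deck, mid-lane, below the edge of the clear bridge that covers the lane from the stop to here (85 mm long, y = -160 to -75 mm). The bridge leaves 113 mm free above the deck and is 118 mm high on top, so bottles for the first two places must be pushed in under it.
- place_1 (a point): Point on the deck (z = 40 mm) in the lane, 24 mm from the stop: where the foot centre of the first bottle stands when packed. Axes as the carrier's.
- place_2 (a point): The same for the second bottle, 72 mm from the stop.
- place_3 (a point): The same for the third bottle, 120 mm from the stop.
- place_4 (a point): The same for the fourth bottle, 168 mm from the stop, used only when four bottles are present.
- bore_3 (a point): Centre of the mouth, at deck height, of an upright round bore 21.6 mm wide, slightly chamfered, through the 40 mm deck, 163 mm from the stop: right behind the third place (a fourth bottle stands over it). Axes as the carrier's.
- bore_4 (a point): The same for the other bore, 211 mm from the stop: right behind the fourth place.
- pin_stand: Loose, heavy (0.9 kg) grey block, 60 x 60 x 40 mm, with a loose upright hole (24 mm) in which the pin stands at the start. Origin: centre of the underside.
- lock_pin: Loose steel locking pin, 132 mm long, 120 g, upright in the stand. Origin: centre of the foot; z up the pin. Shank 20 mm thick for the lowest 34 mm (foot chamfered 2 mm), then a collar 32 mm wide and 6 mm thick, a 16 mm neck and an orange handle. Fully home, the collar rests on the deck, the foot 34 mm below the bore's mouth.
- pin_foot (a point): Centre of the pin's foot (the pin's origin).
- pin_grip (a point): Centre of the pin's orange handle, 111 mm above the foot. The handle is flat-sided, 24 mm along the pin's x, 26 mm along its y, 42 mm high.
- bottle_1: White screw-cap bottle with a blue cap, 48 mm in diameter, 101 mm tall, 130 g. It starts standing on the cart top near the robot, clear of the carrier; three or four of the four bottles are present. Grip the straight lower body (48 mm wide, up to about 65 mm above the foot). Origin: centre of the foot; z up the bottle.
- bottle_2: White screw-cap bottle with a blue cap, 48 mm in diameter, 101 mm tall, 110 g. It starts standing on the cart top near the robot, clear of the carrier; three or four of the four bottles are present. Grip the straight lower body (48 mm wide, up to about 65 mm above the foot). Origin: centre of the foot; z up the bottle.
- bottle_3: White screw-cap bottle with a white cap, 48 mm in diameter, 101 mm tall, 120 g. It starts standing on the cart top near the robot, clear of the carrier; three or four of the four bottles are present. Grip the straight lower body (48 mm wide, up to about 65 mm above the foot). Origin: centre of the foot; z up the bottle.
- bottle_4: White screw-cap bottle with a white cap, 48 mm in diameter, 101 mm tall, 120 g. It starts standing on the cart top near the robot, clear of the carrier; three or four of the four bottles are present. Grip the straight lower body (48 mm wide, up to about 65 mm above the foot). Origin: centre of the foot; z up the bottle.
- beaker: Bystander: clear beaker, 57 mm wide, 66 mm tall. Origin: centre of the underside.
- cone_case: Bystander: round black and white case, 61 mm wide, 24 mm tall, lying flat. Origin: centre of the underside.
- marker_blue: Bystander: blue marker pen, 138 mm long along its y, 16 mm high, lying on the cart top. Origin: centre of the underside.
- acid_bottle: Bystander: amber bottle with a red cap, 60 mm wide, 121 mm tall. Origin: centre of the underside.
Mind the look-alikes: they are no part of the job. What is shaped like the bottle_1 but pink is not meant.

How it is judged:
By the outcome, as a careful person would: the job done as asked, in the order asked, and still so for the second after the job is handed in, with the robot touching nothing.
Of bottle_1, bottle_2, bottle_3, bottle_4 only 3 to 4 are there at a start; the rules pass over those that are not, and their reading is None.
At some moment in a run one of pin_stand may be knocked a few centimetres aside while the robot is not near it.
It also fails if it takes over 192 s, if anything falls off the work surface, if the arm or the gripper's body presses on something with over 40 N, if the wrist force passes 120 N, or if a joint passes its speed limit or range.

## Working session

There is one attempt and no reset: what is moved stays moved. The work goes in short steps, Python scripts to look and compute and a tool call to move; the robot and the scene stay as the last step left them, time stands still between calls to the robot, and variables do not carry over. Pictures are saved under pics/ and viewed, and the job is handed in when it is done.

Besides the shell and the picture viewer there is one more tool, called after "Emit:" as name(argument=value, ...), one argument or row to a line, values as JSON. move_arm: Moves the arm, as the interface text tells. Its arguments: {"type":"object","properties":{"motion":{"type":"array","items":{"type":"array"}},"grip_force":{"type":"number"}},"required":["motion"]}

```bash
ls; mkdir -p pics; cat > h.py <<'E'
import numpy as np, cv2
from station import bot
def snap(n,f=None):
    s=bot.snapshot(n)
    if f: cv2.imwrite('pics/'+f,s['img'][:,:,::-1])
    return s
def ray(s,uv):
    p=cv2.undistortPoints(np.array([[uv]],float),s['mtx'],np.array(s['dist_coeffs'],float))[0,0]
    T=np.linalg.inv(s['camera_from_world']); d=T[:3,:3]@np.array([p[0],p[1],1]); return T[:3,3],d
def onz(s,uv,z):
    o,d=ray(s,uv); return o+d*(z-o[2])/d[2]
def pt(s,uv):
    o,d=ray(s,uv); return o+d*s['depth'][int(round(uv[1])),int(round(uv[0]))]
def proj(s,P):
    T=s['camera_from_world']; r=cv2.Rodrigues(T[:3,:3])[0]
    return cv2.projectPoints(np.array(P,float).reshape(-1,3),r,T[:3,3],s['mtx'],np.array(s['dist_coeffs'],float))[0][:,0]
E
python3 - <<'E'
from h import *
print(bot.get_state())
for n in ['scene','top','wrist']:
    s=snap(n,n+'0.png'); print(n,np.linalg.inv(s['camera_from_world']).round(3).tolist(), s['mtx'].round(1).tolist(), (s['depth']>0).mean())
E
```

```text
pics
{'time': 0.0, 'joints': array([-8.03726880e+01,  1.48597693e+01,  8.80111010e+01,  1.82272786e-03,
        7.72363230e+01, -1.16197455e+01]), 'dq': array([ 0.04042895,  0.01687054, -0.00267947,  0.06750123,  0.01816416,
       -0.02389224]), 'joint_efforts': array([-8.32141104e-04, -4.46026325e+01, -2.90572858e+01, -4.40663607e-04,
        1.17619502e-02, -7.68250146e-06]), 'tool_pos': array([ 0.1992542 , -0.51206438,  0.23046976]), 'eef_rot': array([[ 9.32029097e-01,  3.62383338e-01, -2.82293225e-04],
       [ 3.62383219e-01, -9.32027350e-01,  1.84971517e-03],
       [ 4.07200950e-04, -1.82628669e-03, -9.99998249e-01]]), 'contact_force': array([0.73238529, 0.40595505, 0.67484695]), 'ft_torque': array([ 0.03965016, -0.00471827,  0.02624161]), 'finger_gap': 0.08525609637101121}
scene [[0.495, -0.344, 0.798, -0.442], [-0.869, -0.178, 0.462, -0.59], [-0.017, -0.922, -0.387, 0.561], [0.0, 0.0, 0.0, 1.0]] [[453.7, 0.0, 250.6], [0.0, 453.7, 179.9], [0.0, 0.0, 1.0]] 0.9961802164713541
top [[-0.025, -0.997, 0.072, 0.44], [-1.0, 0.025, -0.005, -0.031], [0.003, -0.072, -0.997, 1.02], [0.0, 0.0, 0.0, 1.0]] [[351.9, 0.0, 260.6], [0.0, 351.9, 194.0], [0.0, 0.0, 1.0]] 0.9960276285807291
wrist [[0.362, -0.883, -0.299, 0.276], [-0.932, -0.343, -0.115, -0.482], [-0.001, 0.32, -0.947, 0.373], [0.0, 0.0, 0.0, 1.0]] [[303.0, 0.0, 256.3], [0.0, 303.0, 188.3], [0.0, 0.0, 1.0]] 0.9959004720052084
```

View pics/scene0.png

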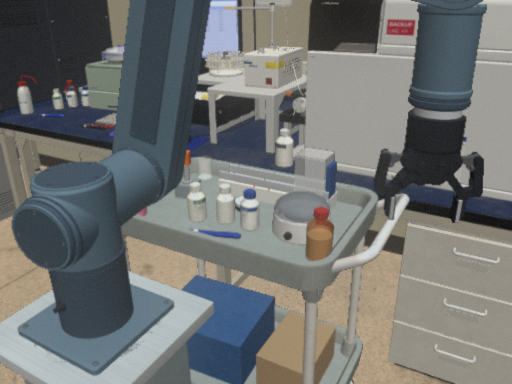

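View pics/top0.png

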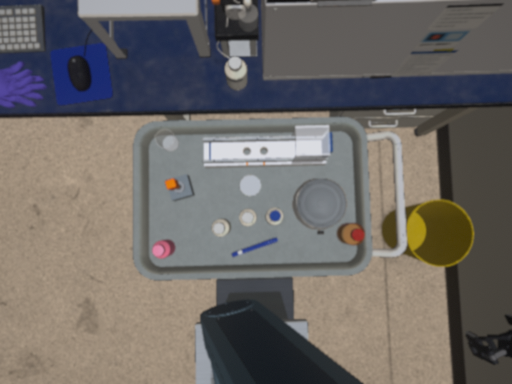

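View pics/wrist0.png

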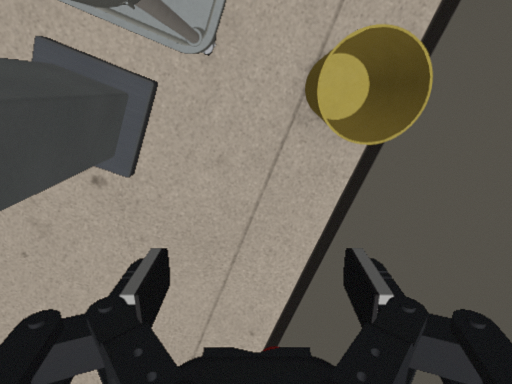

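```bash
python3 - <<'E'
from h import *
a=cv2.imread('pics/scene0.png'); b=cv2.imread('pics/top0.png')
cv2.imwrite('pics/sc1.png',cv2.resize(a[120:280,130:380],None,fx=3.1,fy=3.1,interpolation=cv2.INTER_CUBIC))
cv2.imwrite('pics/tp1.png',cv2.resize(b[110:290,125:375],None,fx=3.1,fy=3.1,interpolation=cv2.INTER_CUBIC))
E
```

```text
(no output)
```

View pics/sc1.png

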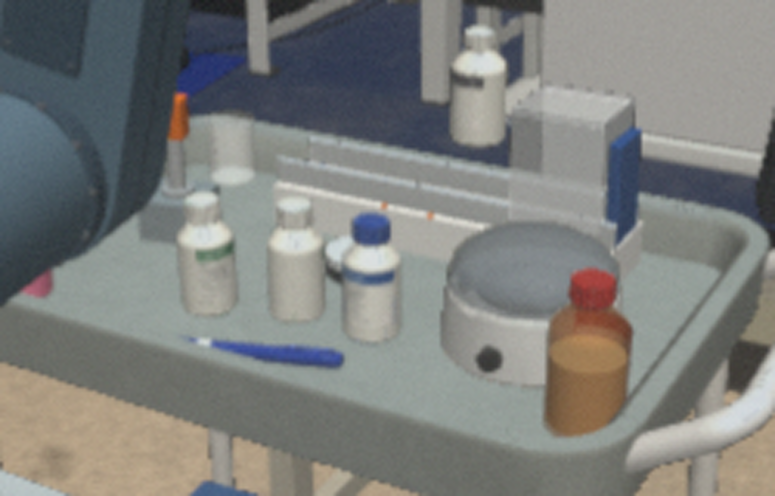

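View pics/tp1.png

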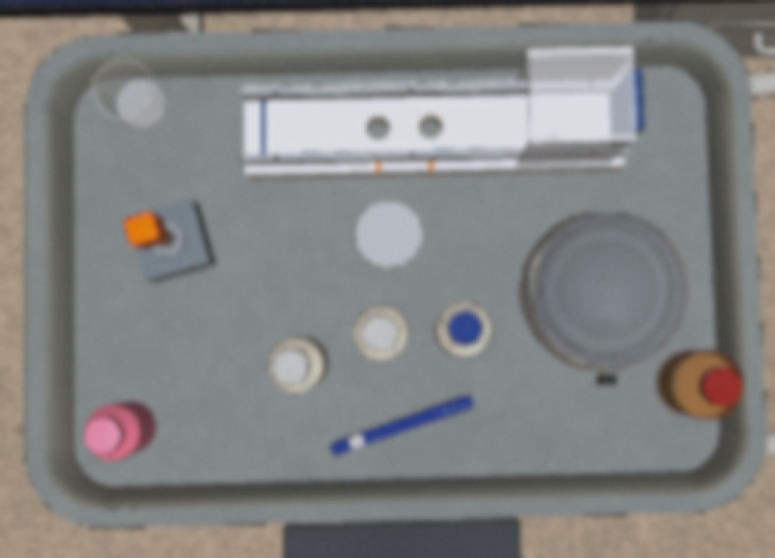

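```bash
python3 - <<'E'
from h import *
s=snap('top'); 
for n,uv in dict(b1=(219,229),b2=(248,217),b3=(275,215),pink=(158,250),handle=(171,184),stand=(187,180),case=(250,185),amber=(357,234),pot=(320,203),beak=(168,143),deckL=(215,150),deckR=(300,150),stop=(331,143),bridge=(310,130),bore4=(247,151),bore3=(264,151),floor=(250,200),floor2=(180,220),floor3=(350,150),wall=(140,200),wallN=(250,120),mark=(255,247)).items(): print(n,pt(s,uv).round(3))
E
```

```text
b1 [0.417 0.075 0.1  ]
b2 [ 0.447 -0.001  0.102]
b3 [ 0.45  -0.072  0.098]
pink [0.368 0.232 0.103]
handle [0.534 0.189 0.139]
stand [0.555 0.169 0.04 ]
case [ 0.538 -0.006  0.022]
amber [ 0.397 -0.277  0.121]
pot [ 0.479 -0.191  0.098]
beak [ 0.67   0.232 -0.001]
deckL [0.638 0.089 0.04 ]
deckR [ 0.609 -0.136  0.157]
stop [ 0.629 -0.218  0.134]
bridge [ 0.658 -0.162  0.158]
bore4 [0.641 0.001 0.   ]
bore3 [ 0.64  -0.049 -0.003]
floor [ 0.497 -0.005 -0.003]
floor2 [0.444 0.198 0.   ]
floor3 [ 0.636 -0.301 -0.001]
wall [0.502 0.299 0.04 ]
wallN [ 0.72  -0.011  0.043]
mark [ 0.362 -0.016  0.013]
```

Emit:
move_arm(
  motion=[
    [85, [0.128, 0.238, 0.02], 0.0318],
    [85, [0.128, 0.238, 0.02], 0.0318],
    [85, [0.128, 0.238, 0.02], 0.0318],
    [85, [0.128, 0.238, 0.02], 0.0318],
    [85, [0.128, 0.238, 0.02], 0.0318],
    [85, [0.128, 0.238, 0.02], 0.0318],
    [85, [0.128, 0.238, 0.02], 0.0318],
    [85, [0.128, 0.238, 0.02], 0.0318],
    [85, [0.128, 0.238, 0.02], 0.0318],
    [85, [0.128, 0.238, 0.02], 0.0318],
    [85, [0.128, 0.238, 0.02], 0.0318],
    [85, [0.128, 0.238, 0.02], 0.0318],
  ],
)

```text
time: 1.2
tool_pos: [0.4301, -0.0822, 0.2676]
eef_rot: [[-0.004, 1.0, 0.0], [1.0, 0.004, -0.0], [-0.0, 0.0, -1.0]]
contact_force: [0.9, -0.8, -0.7]
finger_gap: 0.0847
```

```bash
python3 - <<'E'
from h import *
s=snap('wrist','w1.png'); t=bot.get_state(); print(t['time'],t['tool_pos'],t['eef_rot'].round(4),t['contact_force']); print(np.linalg.inv(s['camera_from_world']).round(3))
E
```

```text
1.25 [ 0.43299738 -0.07558948  0.2682575 ] [[-0.015   0.9999  0.004 ]
 [ 0.9999  0.015   0.0045]
 [ 0.0045  0.0041 -1.    ]] [1.80740787 3.33347113 0.5311034 ]
[[ 1.     0.003  0.002  0.429]
 [ 0.003 -0.947 -0.321  0.001]
 [ 0.001  0.321 -0.947  0.41 ]
 [ 0.     0.     0.     1.   ]]
```

View pics/w1.png

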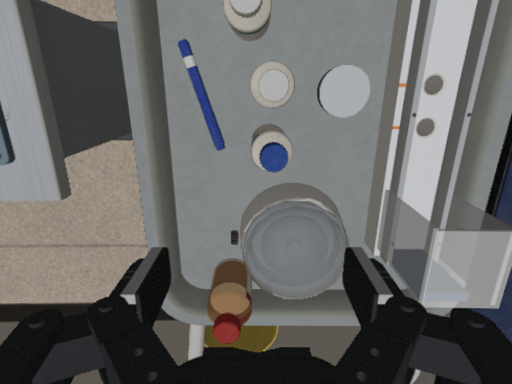

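```bash
cat >> h.py <<'E'
def cloud(s):
    h,w=s['depth'].shape
    uu,vv=np.meshgrid(np.arange(w),np.arange(h))
    p=cv2.undistortPoints(np.stack([uu,vv],-1).reshape(-1,1,2).astype(float),s['mtx'],np.array(s['dist_coeffs'],float))[:,0]
    d=s['depth'].reshape(-1,1); P=np.c_[p,np.ones(len(p))]*d
    T=np.linalg.inv(s['camera_from_world']); P=P@T[:3,:3].T+T[:3,3]
    P[d[:,0]==0]=np.nan
    return P.reshape(h,w,3)
def tri(s1,a,s2,b):
    o1,d1=ray(s1,a);o2,d2=ray(s2,b)
    k=np.linalg.lstsq(np.c_[d1,-d2],o2-o1,rcond=None)[0]
    p,q=o1+d1*k[0],o2+d2*k[1]; return (p+q)/2,np.linalg.norm(p-q)
def blobs(m,mn=15):
    n,l,st,c=cv2.connectedComponentsWithStats(m.astype(np.uint8))
    return [(c[i],st[i,4],l==i) for i in range(1,n) if st[i,4]>=mn]
E
python3 - <<'E'
from h import *
res={}
for n in ['top','wrist']:
    s=snap(n); C=cloud(s); z=C[...,2]
    m=(z>0.092)&(z<0.108)&(C[...,0]>0.38)&(C[...,0]<0.5)&(C[...,1]>-0.11)&(C[...,1]<0.11)
    for c,a,l in blobs(m): print(n,'cap',c.round(1),a,'z',np.median(z[l]).round(4),'ray@.101',onz(s,c,0.101).round(4))
    # bores
    m=(z<0.03)&(C[...,0]>0.6)&(C[...,0]<0.69)&(C[...,1]>-0.1)&(C[...,1]<0.06)
    hsv=cv2.cvtColor(s['img'],cv2.COLOR_RGB2HSV)
    m2=(hsv[...,2]<150)&(C[...,0]>0.615)&(C[...,0]<0.665)&(C[...,1]>-0.09)&(C[...,1]<0.05)
    for c,a,l in blobs(m2,10): print(n,'bore',c.round(1),a,onz(s,c,0.04).round(4))
    m=(z>0.06)&(z<0.07)&(C[...,0]>0.58)&(C[...,0]<0.7)&(C[...,1]>-0.12)&(C[...,1]<0.13)
    for c,a,l in blobs(m,40):
        p=C[l]; k=np.polyfit(p[:,1],p[:,0],1); print(n,'rail',a,'x at y=-.05',np.polyval(k,-.05).round(4),'slope deg',np.degrees(np.arctan(k[0])).round(2),'z',np.median(p[:,2]).round(4),p[:,1].min().round(3),p[:,1].max().round(3))
    m=(z>0.036)&(z<0.044)&(C[...,0]>0.61)&(C[...,0]<0.67)&(C[...,1]>-0.12)&(C[...,1]<0.14)
    p=C[m]; print(n,'deck z',np.median(p[:,2]).round(4),'y',np.percentile(p[:,1],[1,99]).round(4), 'floor z', np.median(z[(C[...,0]>.47)&(C[...,0]<.5)&(abs(C[...,1])<.05)]).round(4))
E
```

```text
top cap [218.6 228.2] 108 z 0.0991 ray@.101 [0.4197 0.0759 0.101 ]
top bore [254.5 139.7] 48 [ 0.6643 -0.0225  0.04  ]
top bore [246.5 150.2] 26 [0.635  0.0007 0.04  ]
top bore [263.5 150. ] 26 [ 0.6344 -0.047   0.04  ]
top rail 226 x at y=-.05 0.6642 slope deg -0.06 z 0.0643 -0.118 0.122
top rail 231 x at y=-.05 0.6054 slope deg -0.05 z 0.0639 -0.119 0.12
top deck z 0.0394 y [-0.1185  0.1202] floor z 0.6501
wrist cap [244.6   8. ] 522 z 0.1003 ray@.101 [0.4197 0.069  0.101 ]
wrist cap [271.7  89.1] 797 z 0.1004 ray@.101 [0.4456 0.0012 0.101 ]
wrist cap [272.  160.9] 649 z 0.1003 ray@.101 [ 0.4478 -0.0699  0.101 ]
wrist bore [459.7 103.1] 1796 [ 0.6678 -0.014   0.04  ]
wrist bore [430.7  89.1] 282 [0.6315 0.0014 0.04  ]
wrist bore [422.6 131. ] 244 [ 0.6314 -0.0463  0.04  ]
wrist bore [464.1 134.2] 12 [ 0.6812 -0.0501  0.04  ]
wrist rail 1531 x at y=-.05 0.602 slope deg 0.02 z 0.0644 -0.12 0.085
wrist rail 1698 x at y=-.05 0.6606 slope deg 0.07 z 0.0643 -0.12 0.084
wrist deck z 0.0399 y [-0.1174  0.0884] floor z -0.0001
```

Emit:
move_arm(
  motion=[
    [85, [0, 0.1, 0], 0],
    [85, [0, 0.1, 0], 0],
    [85, [0, 0, 0], 0],
    [85, [0, 0, 0], 0],
    [85, [0, 0, 0], 0],
  ],
)

```text
time: 1.77
tool_pos: [0.4295, -0.0556, 0.2672]
eef_rot: [[0.003, 1.0, -0.0], [1.0, -0.003, -0.001], [-0.001, -0.0, -1.0]]
contact_force: [-0.5, 0.4, -0.3]
finger_gap: 0.0847
```

```bash
cat > m.py <<'E'
from h import *
t=bot.get_state(); print(t['time'],t['tool_pos'].round(4),t['contact_force'].round(1))
s=snap('wrist','wlast.png'); C=cloud(s); z=C[...,2]
m=(z>0.092)&(z<0.108)&(C[...,0]>0.38)&(C[...,0]<0.5)&(C[...,1]>-0.12)&(C[...,1]<0.11)
for c,a,l in blobs(m): print('cap',c.round(1),a,'z',np.median(z[l]).round(4),'ray@.101',onz(s,c,0.101).round(4),C[l].mean(0).round(4))
hsv=cv2.cvtColor(s['img'],cv2.COLOR_RGB2HSV)
m2=(hsv[...,2]<150)&(C[...,0]>0.615)&(C[...,0]<0.66)&(C[...,1]>-0.09)&(C[...,1]<0.05)
for c,a,l in blobs(m2,60): print('bore',c.round(1),a,onz(s,c,0.04).round(4))
m=(z>0.06)&(z<0.07)&(C[...,0]>0.58)&(C[...,0]<0.7)&(C[...,1]>-0.12)&(C[...,1]<0.14)
for c,a,l in blobs(m,40):
    p=C[l]; k=np.polyfit(p[:,1],p[:,0],1); print('rail',a,'x at y=-.05',np.polyval(k,-.05).round(4),'slope',np.degrees(np.arctan(k[0])).round(2),'z',np.median(p[:,2]).round(4),p[:,1].min().round(3),p[:,1].max().round(3))
E
python3 m.py; python3 -c "
from h import *
s=snap('top'); C=cloud(s); z=C[...,2]
hsv=cv2.cvtColor(s['img'],cv2.COLOR_RGB2HSV)
"
```

```text
1.7667 [ 0.4295 -0.0556  0.2672] [-0.5  0.4 -0.3]
cap [245.6  28.6] 979 z 0.1003 ray@.101 [0.4197 0.0757 0.101 ] [0.4197 0.0758 0.1001]
cap [272.8 113.3] 721 z 0.1005 ray@.101 [0.4455 0.0012 0.101 ] [0.4455 0.0011 0.1004]
cap [273.9 181.4] 629 z 0.1004 ray@.101 [ 0.4477 -0.0695  0.101 ] [ 0.4477 -0.0698  0.1   ]
bore [458.  121.3] 1663 [ 0.6677 -0.0149  0.04  ]
bore [429.4 107.3] 271 [0.6316 0.0014 0.04  ]
bore [421.8 147.8] 236 [ 0.6312 -0.0463  0.04  ]
rail 1662 x at y=-.05 0.602 slope -0.01 z 0.0644 -0.12 0.105
rail 1817 x at y=-.05 0.6606 slope 0.06 z 0.0643 -0.12 0.104
```

View pics/wlast.png

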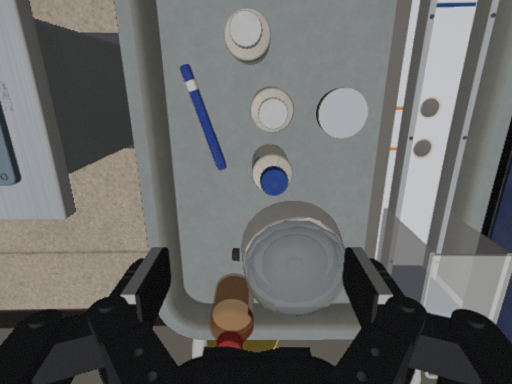

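Emit:
move_arm(
  motion=[
    [85, [0.121, -0.094, -0.2], 0],
    [85, [0, 0, -0.255], 0],
    [85, [0, 0, -0.255], 0],
    [85, [0, 0, -0.255], 0],
    [85, [0, 0, -0.255], 0],
    [85, [0, 0, -0.2], 0],
    [85, [0, 0, -0.1], 0],
    [85, [0, 0, -0.035], 0],
    [85, [0, 0, 0], 0],
    [85, [0, 0, 0], 0],
  ],
  grip_force=30,
)

```text
time: 2.7
tool_pos: [0.4485, -0.0691, 0.0346]
eef_rot: [[0.002, 1.0, 0.001], [1.0, -0.002, -0.0], [-0.0, 0.001, -1.0]]
contact_force: [-0.6, -0.3, 0.8]
finger_gap: 0.0849
```

```bash
python3 -c "
from h import *
snap('wrist','w2.png');snap('scene','s2.png')"
```

```text
(no output)
```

View pics/w2.png

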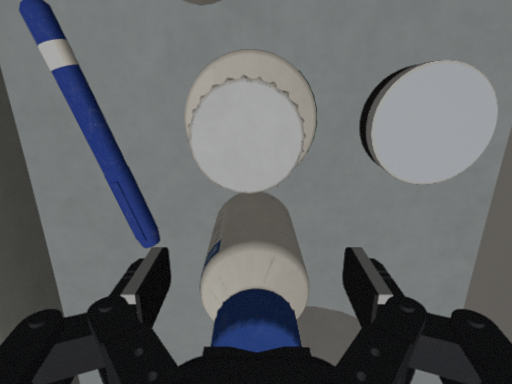

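View pics/s2.png

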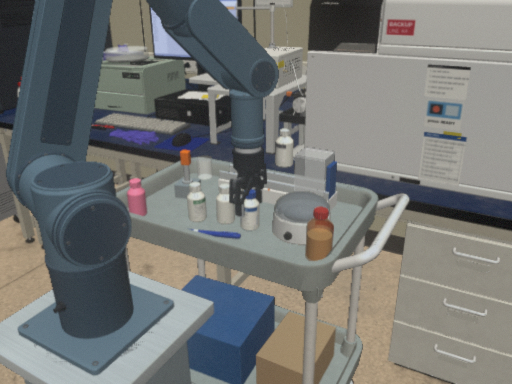

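Emit:
move_arm(
  motion=[
    [42, [0, 0, 0], 0],
    [42, [0, 0, 0], 0],
    [42, [0, 0, 0], 0],
    [42, [0, 0, 0], 0],
    [42, [0, 0, 0], 0],
    [42, [0, 0, 0], 0],
  ],
  grip_force=30,
)

```text
time: 3.3
tool_pos: [0.4481, -0.0685, 0.035]
eef_rot: [[0.001, 1.0, 0.001], [1.0, -0.001, -0.001], [-0.001, 0.001, -1.0]]
contact_force: [-2.6, 0.1, 8.0]
finger_gap: 0.0468
```

Emit:
move_arm(
  motion=[
    [42, [0, 0, 0.12], 0],
    [42, [0, 0, 0.2], 0],
    [42, [0, 0, 0.2], 0],
    [42, [0, 0, 0.15], 0],
    [42, [0.15, 0.063, 0], 0],
    [42, [0.22, 0, 0], 0],
    [42, [0.24, 0, 0], 0],
    [42, [0.24, 0, 0], 0],
    [42, [0.22, 0, 0], 0],
    [42, [0.154, 0, 0], 0],
    [42, [0, 0, 0], 0],
    [42, [0, 0, 0], 0],
  ],
)

```text
time: 4.3
tool_pos: [0.6317, -0.0586, 0.1336]
eef_rot: [[0.0, 1.0, -0.001], [1.0, -0.0, 0.0], [0.0, -0.001, -1.0]]
contact_force: [-1.4, 0.4, -1.7]
finger_gap: 0.0466
```

```bash
python3 -c "
from h import *
print(bot.get_state()['tool_pos'])
s=snap('wrist','w3.png');C=cloud(s);z=C[...,2]
m=(z>0.06)&(z<0.07)&(C[...,0]>0.58)&(C[...,0]<0.7)&(C[...,1]>-0.12)&(C[...,1]<0.14)
for c,a,l in blobs(m,40):
    p=C[l]; k=np.polyfit(p[:,1],p[:,0],1); print('rail',a,'x at y=-.05',np.polyval(k,-.05).round(4),'slope',np.degrees(np.arctan(k[0])).round(2),'z',np.median(p[:,2]).round(4),p[:,1].min().round(3),p[:,1].max().round(3))
hsv=cv2.cvtColor(s['img'],cv2.COLOR_RGB2HSV)
m2=(hsv[...,2]<150)&(C[...,0]>0.615)&(C[...,0]<0.65)&(C[...,1]>-0.09)&(C[...,1]<0.05)
for c,a,l in blobs(m2,60): print('bore',c.round(1),a,onz(s,c,0.04).round(4))
"
```

```text
[ 0.63165733 -0.0585972   0.13360344]
rail 2324 x at y=-.05 0.6035 slope 0.06 z 0.0645 -0.077 0.074
rail 2475 x at y=-.05 0.662 slope -0.23 z 0.0645 -0.095 0.073
bore [258.3 117.4] 601 [0.6326 0.0015 0.04  ]
bore [258.2 177.4] 491 [ 0.6326 -0.0461  0.04  ]
bore [258.6 225.7] 3776 [ 0.633  -0.0893  0.04  ]
bore [261.  345.2] 9826 [ 0.6355 -0.2191  0.04  ]
```

View pics/w3.png

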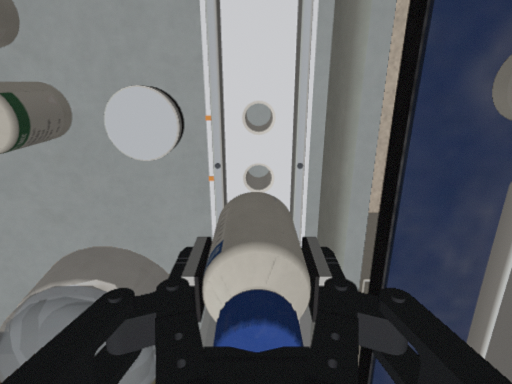

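```bash
python3 -c "
from h import *
s=snap('wrist');C=cloud(s)
for r in range(205,290,8):
    row=C[r]; ok=(row[:,2]>0.09)&(np.arange(512)>190)&(np.arange(512)<320)
    x=row[ok]
    u=np.where(ok)[0]
    print(r,u.min(),u.max(),x[:,0].min().round(4),x[:,0].max().round(4),((x[:,0].min()+x[:,0].max())/2).round(4), x[len(x)//2].round(3))
"
```

```text
205 226 285 0.6115 0.6478 0.6296 [ 0.63  -0.036  0.124]
213 221 290 0.6088 0.6509 0.6299 [ 0.63  -0.037  0.134]
221 218 292 0.6081 0.6506 0.6293 [ 0.629 -0.037  0.143]
229 215 295 0.6062 0.6515 0.6289 [ 0.63  -0.037  0.152]
237 197 316 0.6006 0.6598 0.6302 [ 0.63  -0.037  0.159]
245 194 319 0.6006 0.6598 0.6302 [ 0.63  -0.037  0.166]
253 191 319 0.6007 0.6584 0.6296 [ 0.63  -0.04   0.168]
261 191 319 0.6022 0.6571 0.6296 [ 0.63  -0.042  0.171]
269 191 319 0.6033 0.6561 0.6297 [ 0.63  -0.044  0.173]
277 191 319 0.6043 0.6549 0.6296 [ 0.63  -0.046  0.176]
285 191 319 0.604 0.6554 0.6297 [ 0.63  -0.047  0.178]
```

Emit:
move_arm(
  motion=[
    [42, [0.02, 0, 0], 0],
    [42, [0, 0, -0.05], 0],
    [42, [0, 0, -0.1], 0],
    [42, [0, 0, -0.1], 0],
    [42, [0, 0, -0.07], 0],
    [42, [0, 0, -0.04], 0],
    [42, [0, 0, -0.025], 0],
    [42, [0, 0, 0], 0],
    [42, [0, 0, 0], 0],
  ],
)

```text
time: 5.15
tool_pos: [0.6347, -0.059, 0.0772]
eef_rot: [[0.001, 1.0, 0.001], [1.0, -0.001, -0.0], [-0.0, 0.001, -1.0]]
contact_force: [0.3, 0.6, -1.8]
finger_gap: 0.0462
```

```bash
python3 -c "
from h import *
snap('wrist','w4.png');snap('scene','s4.png')"
```

```text
(no output)
```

View pics/w4.png

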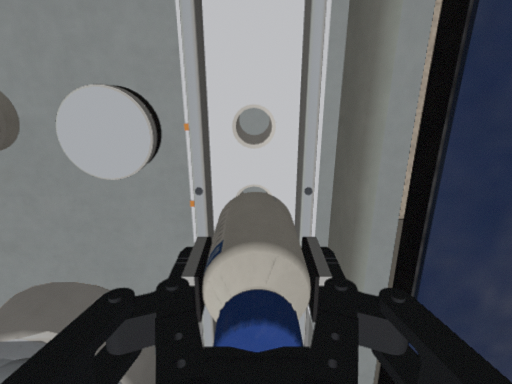

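Emit:
move_arm(
  motion=[
    [42, [0, 0, -0.017], 0],
    [42, [0, 0, 0], 0],
    [42, [0, 0, 0], 0],
    [66, [0, 0, 0], 0],
    [66, [0, 0, 0], 0],
    [66, [0, 0, 0], 0],
    [66, [0, 0, 0], 0],
  ],
)

```text
time: 5.83
tool_pos: [0.6343, -0.0588, 0.0742]
eef_rot: [[0.001, 1.0, -0.0], [1.0, -0.001, 0.0], [0.0, -0.0, -1.0]]
contact_force: [0.4, 0.2, 0.7]
finger_gap: 0.0663
```

Emit:
move_arm(
  motion=[
    [75, [0, 0, 0.22], 0],
    [85, [0, 0, 0.25], 0],
    [85, [0, 0, 0.2], 0],
    [85, [-0.209, 0.067, 0], 0],
    [85, [-0.209, 0.067, 0], 0],
    [85, [-0.209, 0.067, 0], 0],
    [85, [-0.209, 0.067, 0], 0],
    [85, [-0.209, 0.067, 0], 0],
    [85, [-0.209, 0.067, 0], 0],
    [85, [0, 0, 0], 0],
    [85, [0, 0, -0.2], 0],
    [85, [0, 0, -0.25], 0],
  ],
)

```text
time: 6.83
tool_pos: [0.4494, 0.0008, 0.1097]
eef_rot: [[0.001, 1.0, 0.009], [1.0, -0.001, -0.002], [-0.002, 0.009, -1.0]]
contact_force: [1.5, -0.5, -1.0]
finger_gap: 0.0849
```

Emit:
move_arm(
  motion=[
    [85, [0, 0, -0.25], 0],
    [85, [0, 0, -0.15], 0],
    [85, [0, 0, -0.085], 0],
    [85, [0, 0, 0], 0],
    [85, [0, 0, 0], 0],
  ],
)

```text
time: 7.25
tool_pos: [0.4463, 0.0014, 0.0342]
eef_rot: [[0.001, 1.0, -0.001], [1.0, -0.001, 0.0], [0.0, -0.001, -1.0]]
contact_force: [0.3, 0.1, 1.2]
finger_gap: 0.085
```

```bash
python3 -c "
from h import *
snap('wrist','w5.png')"
```

```text
(no output)
```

View pics/w5.png

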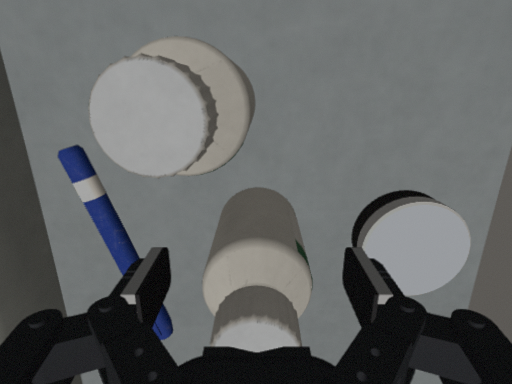

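Emit:
move_arm(
  motion=[
    [42, [0, 0, 0], 0],
    [42, [0, 0, 0], 0],
    [42, [0, 0, 0], 0],
    [42, [0, 0, 0], 0],
    [42, [0, 0, 0], 0],
    [42, [0, 0, 0], 0],
    [42, [0, 0, 0.12], 0],
    [42, [0, 0, 0.2], 0],
    [42, [0, 0, 0.2], 0],
    [42, [0, 0, 0.15], 0],
  ],
)

```text
time: 8.13
tool_pos: [0.4468, 0.0014, 0.1374]
eef_rot: [[0.001, 1.0, 0.002], [1.0, -0.001, -0.0], [-0.0, 0.002, -1.0]]
contact_force: [1.3, 0.2, -0.7]
finger_gap: 0.0464
```

Emit:
move_arm(
  motion=[
    [42, [0.17, 0.064, 0], 0],
    [42, [0.22, 0, 0], 0],
    [42, [0.24, 0, 0], 0],
    [42, [0.24, 0, 0], 0],
    [42, [0.22, 0, 0], 0],
    [42, [0.165, 0, 0], 0],
    [42, [0, 0, 0], 0],
    [42, [0, 0, 0], 0],
    [42, [0, 0, 0], 0],
  ],
)

```text
time: 8.88
tool_pos: [0.6335, 0.0112, 0.1346]
eef_rot: [[0.001, 1.0, -0.002], [1.0, -0.001, 0.0], [0.0, -0.002, -1.0]]
contact_force: [-0.4, -0.6, -1.8]
finger_gap: 0.046
```

Emit:
move_arm(
  motion=[
    [42, [0.007, 0, -0.05], 0],
    [42, [0, 0, -0.1], 0],
    [42, [0, 0, -0.1], 0],
    [42, [0, 0, -0.07], 0],
    [42, [0, 0, -0.05], 0],
    [42, [0, 0, -0.03], 0],
    [42, [0, 0, 0], 0],
    [42, [0, 0, 0], 0],
  ],
)

```text
time: 9.55
tool_pos: [0.6354, 0.011, 0.0757]
eef_rot: [[0.001, 1.0, 0.0], [1.0, -0.001, -0.0], [-0.0, 0.0, -1.0]]
contact_force: [-3.4, 1.0, 3.0]
finger_gap: 0.0464
```

```bash
python3 -c "
from h import *
snap('wrist','w6.png');snap('scene','s6.png')"
```

```text
(no output)
```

View pics/w6.png

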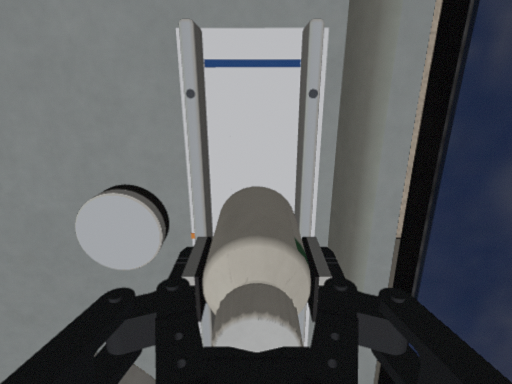

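View pics/s6.png

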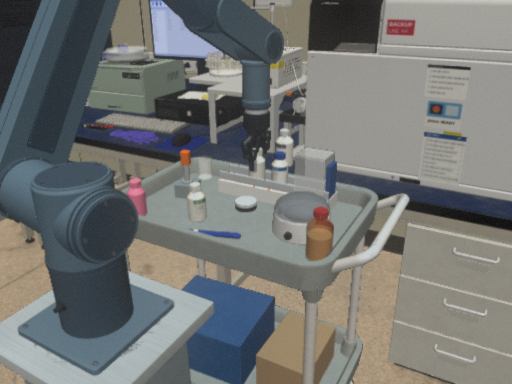

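Emit:
move_arm(
  motion=[
    [42, [-0.007, 0, -0.005], 0],
    [42, [0, 0, 0], 0],
    [42, [0, 0, 0], 0],
    [66, [0, 0, 0], 0],
    [66, [0, 0, 0], 0],
    [66, [0, 0, 0], 0],
  ],
)

```text
time: 10.15
tool_pos: [0.6348, 0.011, 0.0741]
eef_rot: [[0.001, 1.0, 0.0], [1.0, -0.001, -0.0], [-0.0, 0.0, -1.0]]
contact_force: [-0.2, -0.4, -1.0]
finger_gap: 0.066
```

```bash
python3 -c "
from h import *
C=cloud(snap('wrist','w7.png')); m=(C[...,2]>.12)&(abs(C[...,1]-.01)<.04); print(np.nanpercentile(C[m][:,2],[50,90,97,99]))"
```

```text
[0.14279292 0.15783564 0.16167226 0.16323641]
```

View pics/w7.png

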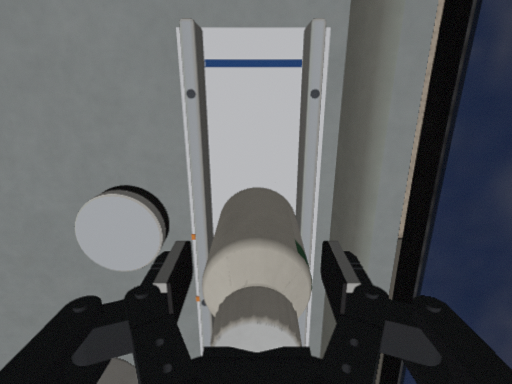

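Emit:
move_arm(
  motion=[
    [75, [0, 0, 0.22], 0],
    [85, [0, 0, 0.25], 0],
    [85, [0, 0, 0.2], 0],
    [85, [-0.204, 0.062, 0], 0],
    [85, [-0.204, 0.062, 0], 0],
    [85, [-0.204, 0.062, 0], 0],
    [85, [-0.204, 0.062, 0], 0],
    [85, [-0.204, 0.062, 0], 0],
    [85, [-0.204, 0.062, 0], 0],
    [85, [-0.204, 0.062, 0], 0],
    [85, [0, 0, 0], 0],
    [85, [0, 0, -0.2], 0],
  ],
)

```text
time: 11.2
tool_pos: [0.4231, 0.0765, 0.149]
eef_rot: [[-0.0, 1.0, 0.011], [1.0, 0.0, -0.001], [-0.001, 0.011, -1.0]]
contact_force: [2.1, -0.1, 0.6]
finger_gap: 0.0854
```

Emit:
move_arm(
  motion=[
    [85, [0, 0, -0.25], 0],
    [85, [0, 0, -0.25], 0],
    [85, [0, 0, -0.15], 0],
    [85, [0, 0, -0.085], 0],
    [85, [0, 0, 0], 0],
    [85, [0, 0, 0], 0],
  ],
)

```text
time: 11.7
tool_pos: [0.4204, 0.0761, 0.0341]
eef_rot: [[0.001, 1.0, -0.002], [1.0, -0.001, 0.0], [0.0, -0.002, -1.0]]
contact_force: [-0.7, 0.1, -0.1]
finger_gap: 0.0849
```

```bash
python3 -c "
from h import *
snap('wrist','w8.png')"
```

```text
(no output)
```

View pics/w8.png

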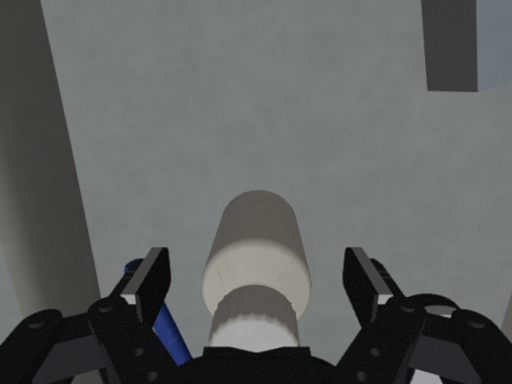

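Emit:
move_arm(
  motion=[
    [42, [0, 0, 0], 0],
    [42, [0, 0, 0], 0],
    [42, [0, 0, 0], 0],
    [42, [0, 0, 0], 0],
    [42, [0, 0, 0], 0],
    [42, [0, 0, 0], 0],
    [42, [0, 0, 0.12], 0],
    [42, [0, 0, 0.2], 0],
    [42, [0, 0, 0.2], 0],
    [42, [0, 0, 0.15], 0],
  ],
)

```text
time: 12.58
tool_pos: [0.4208, 0.0761, 0.1374]
eef_rot: [[0.001, 1.0, 0.002], [1.0, -0.001, -0.0], [-0.0, 0.002, -1.0]]
contact_force: [0.2, 0.1, -1.4]
finger_gap: 0.0466
```

Emit:
move_arm(
  motion=[
    [42, [0.17, 0.033, 0], 0],
    [42, [0.22, 0, 0], 0],
    [42, [0.24, 0, 0], 0],
    [42, [0.24, 0, 0], 0],
    [42, [0.22, 0, 0], 0],
    [42, [0.22, 0, 0], 0],
    [42, [0.114, 0, 0], 0],
    [42, [0, 0, 0], 0],
    [42, [0, 0, 0], 0],
    [42, [0, 0, 0], 0],
  ],
)

```text
time: 13.42
tool_pos: [0.6328, 0.0812, 0.1346]
eef_rot: [[0.001, 1.0, -0.002], [1.0, -0.001, 0.0], [0.0, -0.002, -1.0]]
contact_force: [-1.6, 0.1, -1.0]
finger_gap: 0.0469
```

Emit:
move_arm(
  motion=[
    [42, [0.004, 0, -0.05], 0],
    [42, [0, 0, -0.1], 0],
    [42, [0, 0, -0.1], 0],
    [42, [0, 0, -0.07], 0],
    [42, [0, 0, -0.05], 0],
    [42, [0, 0, -0.03], 0],
    [42, [0, 0, 0], 0],
    [42, [0, 0, 0], 0],
  ],
)

```text
time: 14.08
tool_pos: [0.6345, 0.0811, 0.0758]
eef_rot: [[0.001, 1.0, 0.001], [1.0, -0.001, -0.0], [-0.0, 0.001, -1.0]]
contact_force: [-1.3, 1.1, 3.4]
finger_gap: 0.0468
```

Emit:
move_arm(
  motion=[
    [42, [0, 0, -0.005], 0],
    [42, [0, 0, 0], 0],
    [42, [0, 0, 0], 0],
    [66, [0, 0, 0], 0],
    [66, [0, 0, 0], 0],
    [66, [0, 0, 0], 0],
  ],
)

```text
time: 14.58
tool_pos: [0.6349, 0.0811, 0.0743]
eef_rot: [[0.001, 1.0, 0.001], [1.0, -0.001, -0.0], [-0.0, 0.001, -1.0]]
contact_force: [-0.8, -0.5, -0.3]
finger_gap: 0.066
```

```bash
python3 -c "
from h import *
snap('wrist','w9.png');snap('scene','s9.png')"
```

```text
(no output)
```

View pics/w9.png

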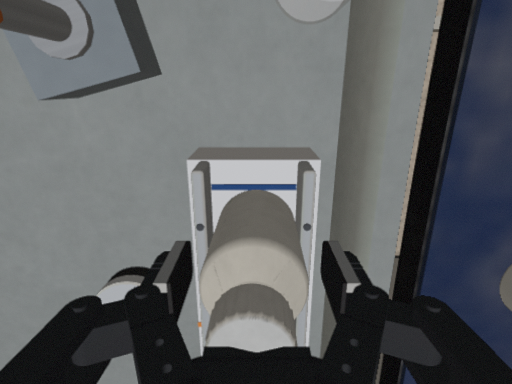

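View pics/s9.png

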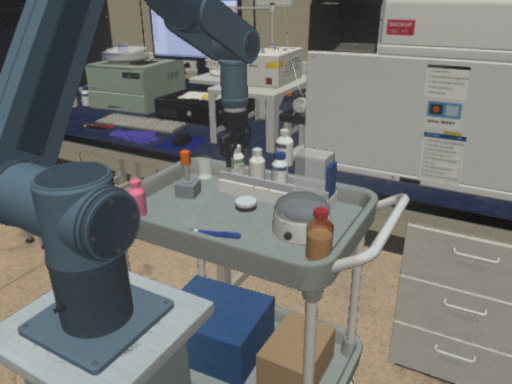

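Emit:
move_arm(
  motion=[
    [75, [0, 0, 0.22], 0],
    [75, [0, 0, 0.25], 0],
    [60, [0, 0, 0.2], 0],
    [30, [0, 0.1, 0], 0],
    [0, [0, 0.15, 0], 0],
    [0, [0, 0.083, 0], 0],
    [0, [0, 0, 0], 0],
    [0, [0, 0, 0], 0],
    [0, [0, 0, -0.2], 0],
    [0, [0, 0, -0.2], 0],
    [0, [0, 0, -0.2], 0],
    [0, [0, 0, -0.08], 0],
  ],
)

```text
time: 15.68
tool_pos: [0.6316, 0.1298, 0.0677]
eef_rot: [[0.002, 1.0, -0.008], [1.0, -0.002, -0.001], [-0.001, -0.008, -1.0]]
contact_force: [-0.6, 0.4, -0.8]
finger_gap: -0.0002
```

Emit:
move_arm(
  motion=[
    [0, [0, 0, 0], 0],
    [0, [0, 0, 0], 0],
    [0, [0, 0, 0], 0],
  ],
)

```text
time: 15.93
tool_pos: [0.6361, 0.1307, 0.0745]
eef_rot: [[0.001, 1.0, 0.003], [1.0, -0.001, -0.0], [-0.0, 0.003, -1.0]]
contact_force: [0.1, -0.4, 0.8]
finger_gap: -0.0
```

```bash
python3 -c "
from h import *
snap('top','t10.png');s=snap('scene')
cv2.imwrite('pics/s10.png',cv2.resize(s['img'][120:240,160:360,::-1],None,fx=4,fy=4))"
```

```text
(no output)
```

View pics/s10.png

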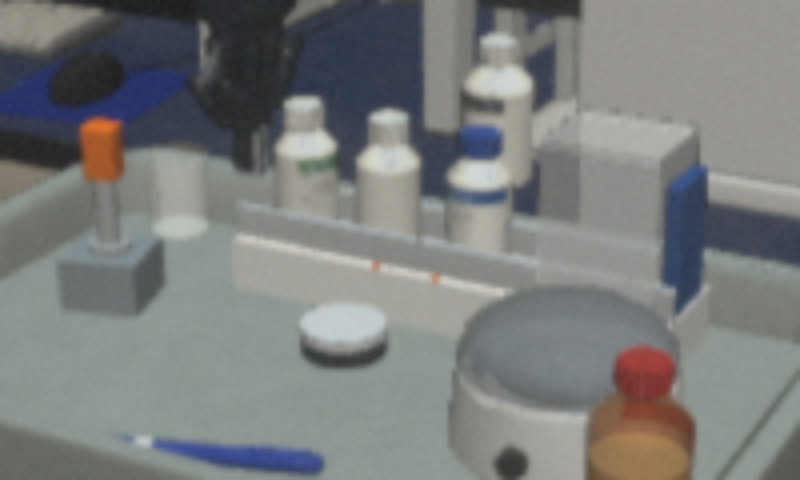

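Emit:
move_arm(
  motion=[
    [0, [-0.006, -0.02, -0.01], 0],
    [0, [0, -0.04, 0], 0],
    [0, [0, -0.04, 0], 0],
    [0, [0, -0.04, 0], 0],
    [0, [0, -0.04, 0], 0],
    [0, [0, -0.04, 0], 0],
    [0, [0, -0.04, 0], 0],
    [0, [0, -0.04, 0], 0],
    [0, [0, -0.04, 0], 0],
    [0, [0, -0.04, 0], 0],
    [0, [0, -0.04, 0], 0],
    [0, [0, -0.04, 0], 0],
  ],
)

```text
time: 17.03
tool_pos: [0.6338, 0.0617, 0.0713]
eef_rot: [[0.001, 1.0, 0.0], [1.0, -0.001, 0.0], [0.0, 0.0, -1.0]]
contact_force: [-0.8, 3.5, 2.3]
finger_gap: 0.0001
```

```bash
python3 -c "
from h import *
s=snap('scene')
cv2.imwrite('pics/s11.png',cv2.resize(s['img'][120:240,160:360,::-1],None,fx=4,fy=4))"
```

```text
(no output)
```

View pics/s11.png

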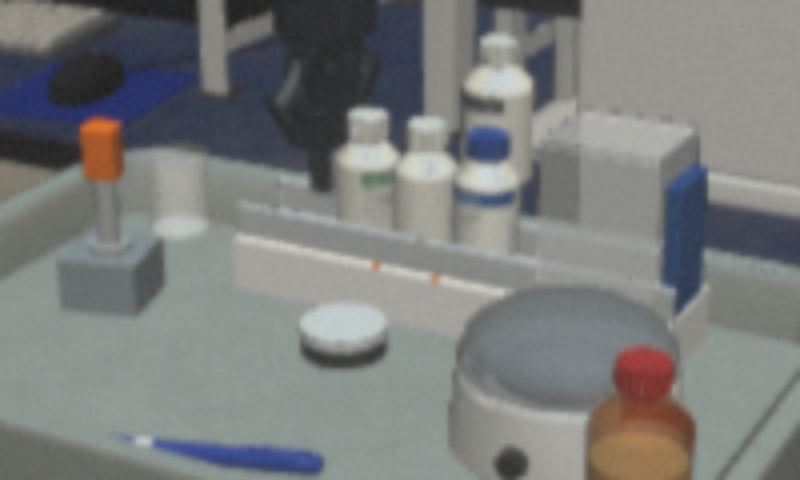

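Emit:
move_arm(
  motion=[
    [0, [0, -0.04, 0], 0],
    [0, [0, -0.04, 0], 0],
    [0, [0, -0.04, 0], 0],
    [0, [0, -0.04, 0], 0],
    [0, [0, -0.04, 0], 0],
    [0, [0, -0.04, 0], 0],
    [0, [0, -0.04, 0], 0],
    [0, [0, -0.04, 0], 0],
    [0, [0, -0.04, 0], 0],
    [0, [0, -0.04, 0], 0],
    [0, [0, -0.04, 0], 0],
    [0, [0, -0.04, 0], 0],
  ],
)

```text
time: 18.08
tool_pos: [0.6337, -0.0105, 0.0713]
eef_rot: [[0.001, 1.0, 0.0], [1.0, -0.001, 0.0], [0.0, 0.0, -1.0]]
contact_force: [0.5, 5.0, 3.6]
finger_gap: -0.0002
```

Emit:
move_arm(
  motion=[
    [0, [0, -0.04, 0], 0],
    [0, [0, -0.04, 0], 0],
    [0, [0, -0.03, 0], 0],
    [0, [0, -0.03, 0], 0],
    [0, [0, -0.03, 0], 0],
    [0, [0, -0.03, 0], 0],
    [0, [0, 0, 0], 0],
  ],
)

```text
time: 18.67
tool_pos: [0.6337, -0.0411, 0.0712]
eef_rot: [[0.002, 1.0, -0.0], [1.0, -0.002, -0.001], [-0.001, -0.0, -1.0]]
contact_force: [0.6, 3.0, 2.1]
finger_gap: -0.0001
```

```bash
python3 -c "
from h import *
print(bot.get_state()['tool_pos'])
s=snap('scene')
cv2.imwrite('pics/s12.png',cv2.resize(s['img'][120:240,160:360,::-1],None,fx=4,fy=4))"
```

```text
[ 0.63367024 -0.04114858  0.07119074]
```

View pics/s12.png

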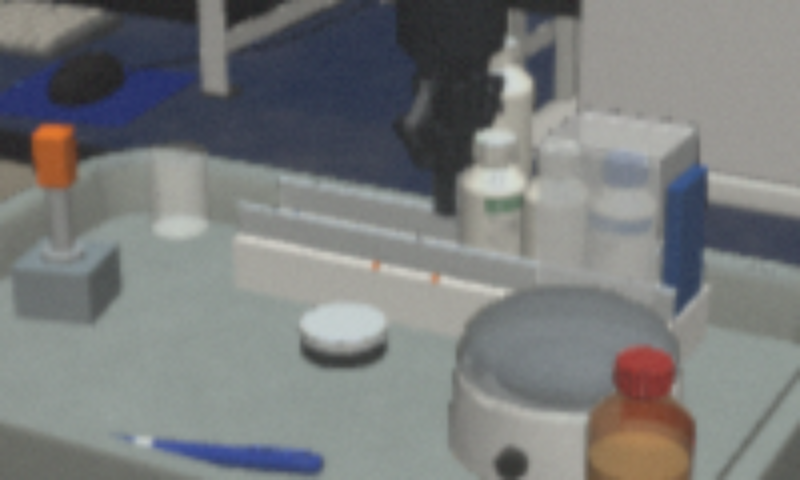

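Emit:
move_arm(
  motion=[
    [0, [0, -0.02, 0], 0],
    [0, [0, -0.02, 0], 0],
    [0, [0, -0.02, 0], 0],
    [0, [0, -0.01, 0], 0],
    [0, [0, 0, 0], 0],
  ],
)

```text
time: 19.13
tool_pos: [0.6336, -0.051, 0.0712]
eef_rot: [[0.001, 1.0, -0.0], [1.0, -0.001, -0.0], [-0.0, -0.0, -1.0]]
contact_force: [-0.9, 1.6, 1.2]
finger_gap: 0.0001
```

Emit:
move_arm(
  motion=[
    [0, [0, -0.01, 0], 0],
    [0, [0, -0.01, 0], 0],
    [0, [0, 0, 0], 0],
  ],
)

```text
time: 19.38
tool_pos: [0.6337, -0.0537, 0.0712]
eef_rot: [[0.001, 1.0, -0.0], [1.0, -0.001, -0.0], [-0.0, -0.0, -1.0]]
contact_force: [0.2, 2.4, 1.5]
finger_gap: 0.0004
```

Emit:
move_arm(
  motion=[
    [0, [0, -0.01, 0], 0],
    [0, [0, 0, 0], 0],
  ],
)

```text
time: 19.55
tool_pos: [0.6337, -0.0552, 0.0712]
eef_rot: [[0.001, 1.0, -0.0], [1.0, -0.001, -0.0], [-0.0, -0.0, -1.0]]
contact_force: [0.2, 3.6, 1.9]
finger_gap: -0.0001
```

Emit:
move_arm(
  motion=[
    [0, [0, -0.01, 0], 0],
    [0, [0, 0, 0], 0],
  ],
)

```text
time: 19.72
tool_pos: [0.6337, -0.0564, 0.0713]
eef_rot: [[0.001, 1.0, -0.0], [1.0, -0.001, 0.0], [0.0, -0.0, -1.0]]
contact_force: [0.3, 4.8, 1.0]
finger_gap: 0.0003
```

Emit:
move_arm(
  motion=[
    [0, [0, -0.01, 0], 0],
    [0, [0, 0, 0], 0],
  ],
)

```text
time: 19.88
tool_pos: [0.6337, -0.0566, 0.0713]
eef_rot: [[0.001, 1.0, -0.0], [1.0, -0.001, 0.002], [0.002, -0.0, -1.0]]
contact_force: [0.4, 7.9, 2.8]
finger_gap: -0.0002
```

```bash
python3 -c "
from h import *
print(bot.get_state()['tool_pos'])
s=snap('scene')
cv2.imwrite('pics/s13.png',cv2.resize(s['img'][140:220,230:360,::-1],None,fx=6,fy=6))
s=snap('top')
cv2.imwrite('pics/t13.png',cv2.resize(s['img'][110:200,150:350,::-1],None,fx=4,fy=4))
"
```

```text
[ 0.63366647 -0.05664536  0.07132816]
```

View pics/s13.png

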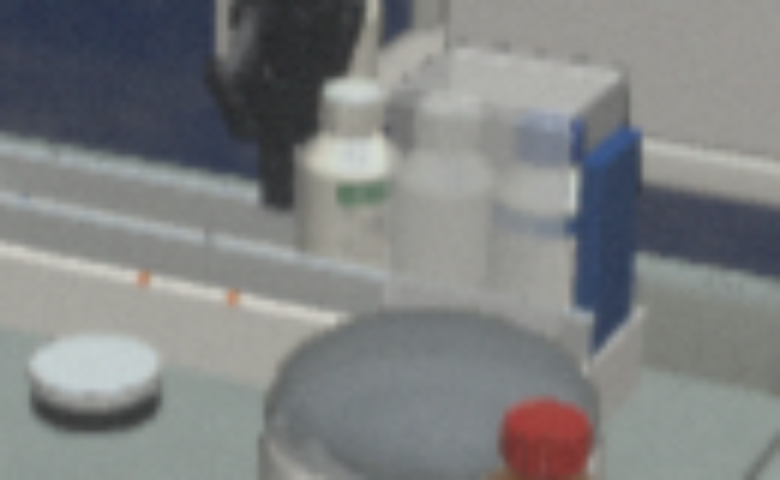

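View pics/t13.png

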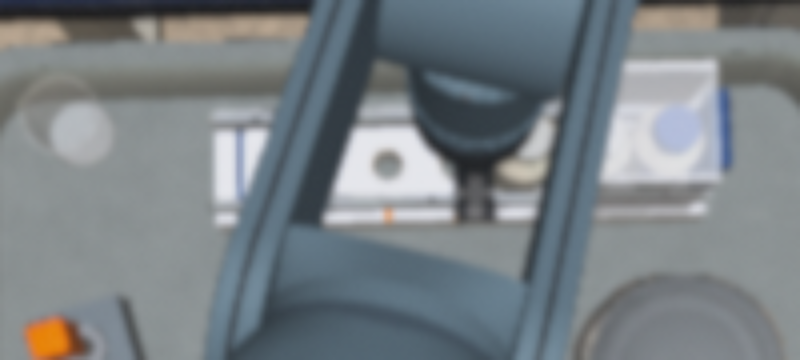

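Emit:
move_arm(
  motion=[
    [0, [0, -0.01, 0], 0],
    [0, [0, -0.01, 0], 0],
    [0, [0, 0, 0], 0],
    [0, [0, 0, 0], 0],
  ],
)

```text
time: 20.32
tool_pos: [0.6336, -0.057, 0.0714]
eef_rot: [[0.001, 1.0, -0.0], [1.0, -0.001, 0.006], [0.006, -0.0, -1.0]]
contact_force: [0.3, 17.2, 5.3]
finger_gap: 0.0004
```

Emit:
move_arm(
  motion=[
    [0, [0, 0.1, 0], 0],
    [0, [0, 0.16, 0], 0],
    [0, [0, 0, 0.26], 0],
    [0, [0, 0, 0.26], 0],
    [30, [0, 0, 0.26], 0],
    [60, [-0.1, 0.1, 0.2], 0],
    [85, [-0.1, 0.1, 0.2], 0],
    [85, [-0.12, 0.11, 0.15], 0],
    [85, [-0.12, 0.11, 0], 0],
    [85, [-0.12, 0.1, 0], 0],
    [85, [0, 0, 0], 0],
    [85, [0, 0, 0], 0],
  ],
)

```text
time: 21.32
tool_pos: [0.5492, 0.056, 0.2711]
eef_rot: [[0.0, 1.0, 0.001], [1.0, -0.0, -0.002], [-0.002, 0.001, -1.0]]
contact_force: [0.5, 0.4, -0.4]
finger_gap: 0.085
```

```bash
python3 -c "
from h import *
print(bot.get_state()['tool_pos'])
s=snap('wrist','w14.png')
snap('top','t14.png')
s=snap('scene')
cv2.imwrite('pics/s14.png',cv2.resize(s['img'][140:220,230:360,::-1],None,fx=6,fy=6))
"
```

```text
[0.54918144 0.05602354 0.27111474]
```

View pics/w14.png

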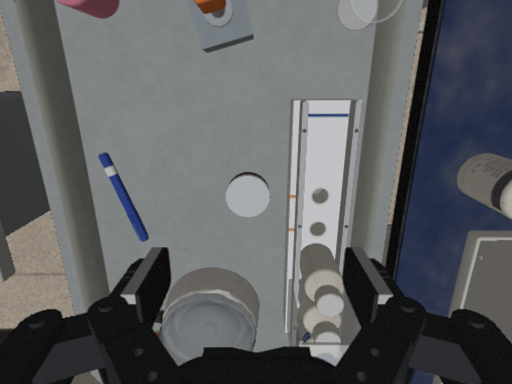

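View pics/s14.png

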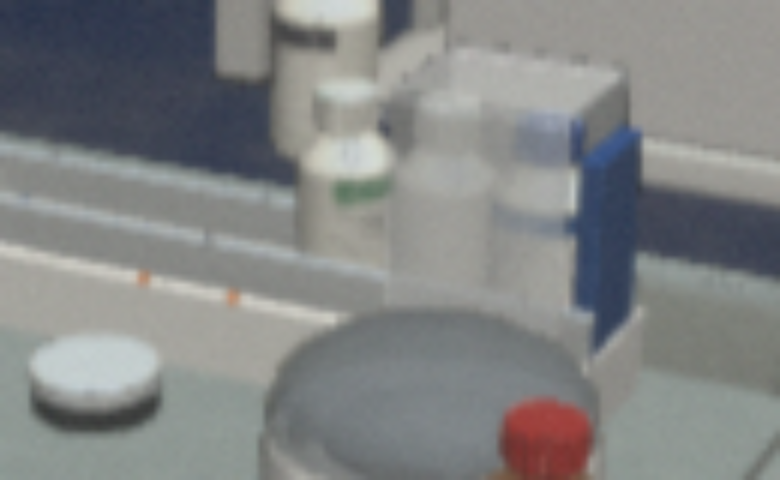

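View pics/t14.png

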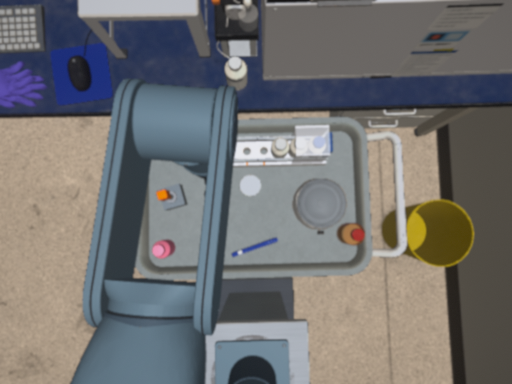

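Emit:
move_arm(
  motion=[
    [85, [-0.09, 0.14, 0.05], 0],
    [85, [-0.09, 0.14, 0.05], 0],
    [85, [-0.09, 0.14, 0.05], 0],
    [85, [0, 0, 0], 0],
    [85, [0, 0, 0], 0],
    [85, [0, 0, 0], 0],
  ],
)

```text
time: 21.97
tool_pos: [0.51, 0.1182, 0.2927]
eef_rot: [[0.002, 1.0, -0.0], [1.0, -0.002, -0.001], [-0.001, -0.0, -1.0]]
contact_force: [-0.3, -0.7, 0.5]
finger_gap: 0.085
```

```bash
cat > pin.py <<'E'
from h import *
import sys
t=bot.get_state(); print(t['time'],t['tool_pos'].round(4))
for n in ['wrist','top']:
    s=snap(n,n+'_pin.png'); C=cloud(s); z=C[...,2]
    hsv=cv2.cvtColor(s['img'],cv2.COLOR_RGB2HSV)
    m=(hsv[...,0]>5)&(hsv[...,0]<20)&(hsv[...,1]>170)&(hsv[...,2]>90)&(C[...,1]>0.1)&(C[...,2]>.04)
    for c,a,l in blobs(m,10):
        zt=np.nanpercentile(z[l],90); top=l&(abs(z-zt)<0.006)
        n2=top.sum(); cc=np.argwhere(top).mean(0)[::-1]
        r=cv2.minAreaRect(C[top][:,:2].astype(np.float32)*1000)
        print(n,'orange',c.round(1),a,'ztop',zt.round(4),'top c',cc.round(1),onz(s,cc,zt).round(4),C[top].mean(0).round(4),'rect',np.round(r[0],1),np.round(r[1],1),round(r[2],1))
    m=(z>0.034)&(z<0.046)&(C[...,1]>0.12)&(C[...,1]<.28)&(C[...,0]>.42)&(C[...,0]<.62)
    for c,a,l in blobs(m,60):
        r=cv2.minAreaRect(C[l][:,:2].astype(np.float32)*1000)
        print(n,'stand',a,'z',np.median(z[l]).round(4),np.round(r[0],1),np.round(r[1],1),round(r[2],1))
E
python3 pin.py
```

```text
21.9667 [0.51   0.1182 0.2927]
wrist orange [254.3  69.1] 264 ztop 0.138 top c [254.3  69.1] [0.5078 0.215  0.138 ] [0.5078 0.2149 0.1369] rect [507.7 214.4] [22.3 24.1] 14.9
wrist stand 1848 z 0.0398 [508.9 213.4] [60.1 60.5] 15.0
```

View pics/wrist_pin.png

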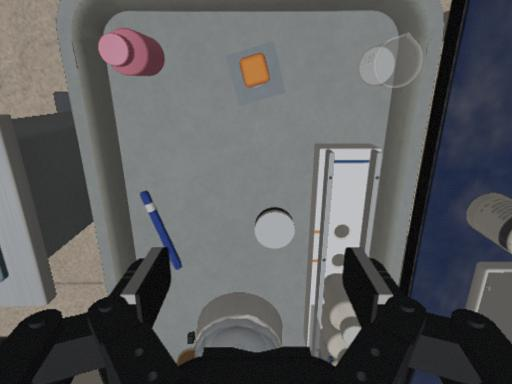

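Emit:
move_arm(
  motion=[
    [85, [-0.007, 0.16, -0.15], 0.0278],
    [85, [0, 0.16, -0.15], 0.0278],
    [85, [0, 0.16, -0.15], 0.0277],
    [85, [0, 0.16, -0.15], 0],
    [85, [0, 0.009, -0.08], 0],
    [85, [0, 0, -0.1], 0],
    [85, [0, 0, -0.15], 0],
    [85, [0, 0, -0.15], 0],
    [85, [0, 0, 0], 0],
    [85, [0, 0, 0], 0],
    [85, [0, 0, 0], 0],
  ],
  grip_force=20,
)

```text
time: 22.98
tool_pos: [0.5092, 0.216, 0.132]
eef_rot: [[-0.257, 0.966, 0.001], [0.966, 0.257, 0.0], [-0.0, 0.001, -1.0]]
contact_force: [-0.2, -0.3, -0.2]
finger_gap: 0.0851
```

```bash
python3 pin.py
```

```text
22.9833 [0.5092 0.216  0.132 ]
wrist orange [253.  246.6] 2377 ztop 0.1383 top c [253.7 253. ] [0.507  0.2176 0.1383] [0.5071 0.2169 0.1372] rect [507.3 215.6] [22.8 25. ] 15.3
wrist stand 3683 z 0.0399 [508.9 213.5] [60.2 60.7] 15.0
wrist stand 187 z 0.039 [606.  121.9] [27.7  3.6] 0.3
top orange [163.8 194.7] 75 ztop 0.1398 top c [163.4 194.6] [0.5076 0.2078 0.1398] [0.5079 0.2086 0.1368] rect [508.5 210. ] [22.3 17.3] 10.5
top stand 337 z 0.0396 [510.5 212.4] [63.7 57.8] 13.8
```

View pics/wrist_pin.png

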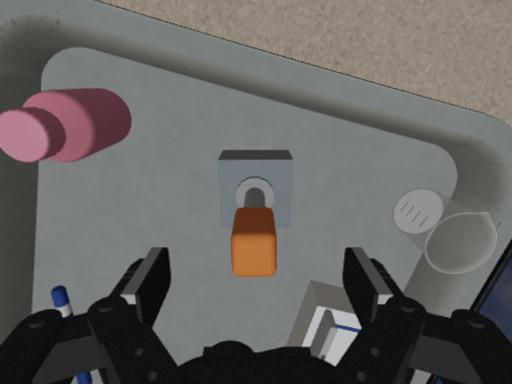

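Emit:
move_arm(
  motion=[
    [85, [0, -0.01, -0.1], 0],
    [85, [0, 0, -0.1], 0],
    [85, [0, 0, -0.027], 0],
    [85, [0, 0, 0], 0],
    [15, [0, 0, 0], 0],
    [15, [0, 0, 0], 0],
    [15, [0, 0, 0], 0],
    [15, [0, 0, 0], 0],
    [15, [0, 0, 0], 0],
    [15, [0, 0, 0], 0],
    [15, [0, 0, 0], 0],
    [15, [0, 0, 0], 0],
  ],
  grip_force=20,
)

```text
time: 24.08
tool_pos: [0.5083, 0.2149, 0.0977]
eef_rot: [[-0.258, 0.966, 0.001], [0.966, 0.258, 0.0], [-0.0, 0.001, -1.0]]
contact_force: [-0.8, -0.9, 6.3]
finger_gap: 0.0235
```

```bash
python3 pin.py
```

```text
24.0833 [0.5083 0.2149 0.0977]
wrist orange [256.2 277.7] 4548 ztop 0.1381 top c [256.5 294. ] [0.5071 0.2185 0.1381] [0.5073 0.2176 0.137 ] rect [507.8 215.6] [23.7 25.4] 14.8
wrist stand 4582 z 0.0399 [508.3 215.4] [60.2 57.3] 14.8
top orange [166.9 195. ] 17 ztop 0.1389 top c [166.2 195.8] [0.5046 0.2011 0.1389] [0.5047 0.2017 0.1368] rect [505.4 202.2] [8.  1.4] 17.6
top stand 264 z 0.0396 [512. 207.] [63.5 47.1] 13.0
```

View pics/wrist_pin.png

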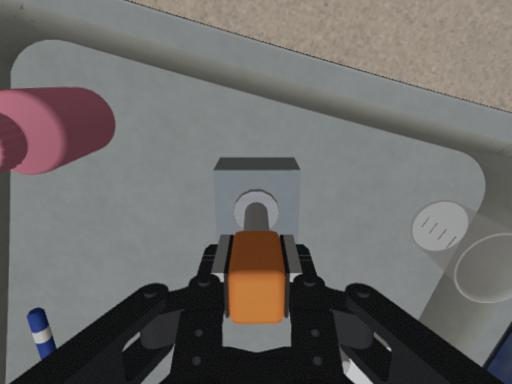

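Emit:
move_arm(
  motion=[
    [15, [0, 0, 0.05], 0],
    [15, [0, 0, 0.06], 0],
    [15, [0, 0, 0.05], 0],
    [15, [0, 0, 0], 0],
    [15, [0, 0, 0], 0],
    [15, [-0.007, 0.025, 0], 0],
    [15, [-0.007, 0.025, 0], 0],
    [15, [0, 0, 0], 0],
  ],
)

```text
time: 24.85
tool_pos: [0.506, 0.2226, 0.1212]
eef_rot: [[-0.258, 0.966, 0.0], [0.966, 0.258, -0.001], [-0.001, 0.0, -1.0]]
contact_force: [1.2, -1.3, 0.6]
finger_gap: 0.024
```

```bash
python3 pin.py
```

```text
24.85 [0.506  0.2226 0.1212]
wrist orange [256.  279.1] 3950 ztop 0.1616 top c [257.  293.6] [0.5049 0.2265 0.1616] [0.5052 0.2254 0.1603] rect [505.2 223.9] [23.6 25.1] 15.5
wrist stand 3424 z 0.0398 [508.3 215.6] [59.9 56.9] 15.3
top orange [161.3 194.5] 32 ztop 0.2434 top c [nan nan] [nan nan nan] [nan nan nan] rect [0. 0.] [0. 0.] 0.0
top stand 316 z 0.0393 [510.2 213.1] [63.4 59.7] 14.2pin.py:10: RuntimeWarning: Mean of empty slice.
  n2=top.sum(); cc=np.argwhere(top).mean(0)[::-1]
  ret = um.true_divide(
pin.py:12: RuntimeWarning: Mean of empty slice.
  print(n,'orange',c.round(1),a,'ztop',zt.round(4),'top c',cc.round(1),onz(s,cc,zt).round(4),C[top].mean(0).round(4),'rect',np.round(r[0],1),np.round(r[1],1),round(r[2],1))
```

View pics/wrist_pin.png

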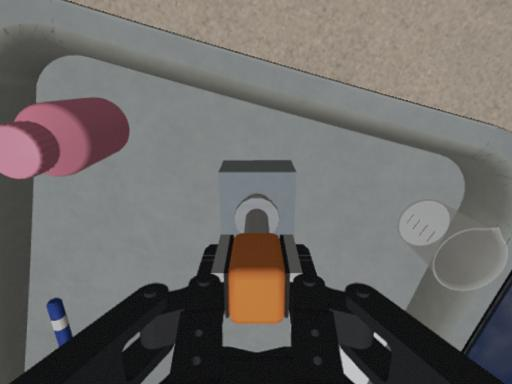

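Emit:
move_arm(
  motion=[
    [15, [-0.007, 0.025, 0], 0],
    [15, [-0.007, 0.025, 0], 0],
    [15, [-0.007, 0.025, 0], 0],
    [15, [-0.007, 0.025, 0], 0],
    [15, [0, 0, 0], 0],
    [15, [0, 0, 0], 0],
  ],
)

```text
time: 25.45
tool_pos: [0.5016, 0.238, 0.121]
eef_rot: [[-0.258, 0.966, -0.0], [0.966, 0.258, 0.001], [0.001, -0.0, -1.0]]
contact_force: [2.2, -0.6, -2.0]
finger_gap: 0.0239
```

```bash
python3 pin.py 2>/dev/null; python3 -c "
from h import *
s=snap('scene')
cv2.imwrite('pics/s15.png',cv2.resize(s['img'][130:230,150:290,::-1],None,fx=5,fy=5))"
```

```text
25.45 [0.5016 0.238  0.121 ]
wrist orange [258.4 290.8] 1996 ztop 0.1625 top c [258.9 293.7] [0.501  0.2427 0.1625] [0.5015 0.241  0.1602] rect [500.5 240.7] [23.6 24.1] 14.0
wrist orange [253.2 296.8] 16 ztop 0.162 top c [253.2 296.8] [0.4993 0.2403 0.162 ] [0.4995 0.2397 0.1612] rect [499.3 239.5] [2.3 2.6] 87.9
wrist stand 2577 z 0.0398 [506.7 221.5] [60.  44.5] 14.9
top orange [155.4 195.9] 50 ztop 0.1617 top c [153.4 195.8] [0.5036 0.2261 0.1617] [0.5038 0.227  0.159 ] rect [504.6 227.1] [17.6  1.9] 7.6
top stand 353 z 0.039 [510.2 213.3] [63.  60.1] 15.0
```

View pics/wrist_pin.png

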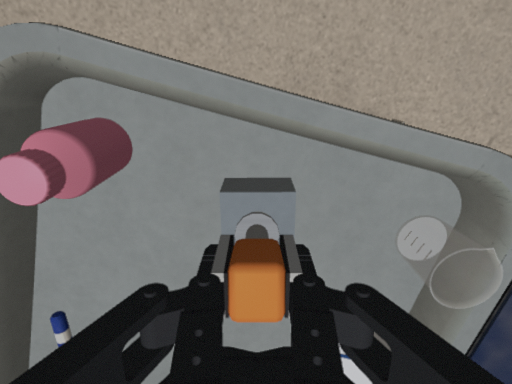

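View pics/s15.png

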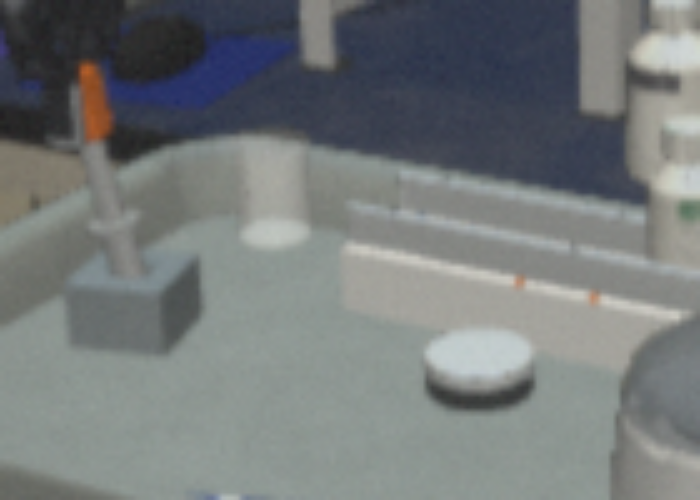

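Emit:
move_arm(
  motion=[
    [15, [0, 0, 0.08], 0],
    [15, [0, 0, 0.12], 0],
    [15, [0, 0, 0.18], 0],
    [15, [0, 0, 0.15], 0],
    [15, [0.1, -0.15, 0], -0.0104],
    [15, [0.11, -0.218, 0], -0.0104],
    [15, [0.111, -0.218, 0], -0.0104],
    [15, [0.111, -0.218, 0], -0.0104],
    [15, [0.111, -0.218, 0], -0.0104],
    [15, [0.111, -0.218, 0], -0.0104],
    [15, [0.111, -0.218, 0], -0.0104],
    [15, [0.121, -0.218, 0], -0.0105],
  ],
)

```text
time: 26.6
tool_pos: [0.6348, -0.0151, 0.2006]
eef_rot: [[0.003, 1.0, -0.001], [1.0, -0.003, 0.001], [0.001, -0.001, -1.0]]
contact_force: [0.3, 1.9, -0.8]
finger_gap: 0.0239
```

Emit:
move_arm(
  motion=[
    [15, [0, -0.071, 0], 0],
    [15, [0, 0, 0], 0],
    [15, [0, 0, 0], 0],
    [15, [0, 0, 0], 0],
    [15, [0, 0, 0], 0],
  ],
)

```text
time: 27.02
tool_pos: [0.6342, -0.0229, 0.2008]
eef_rot: [[-0.001, 1.0, -0.0], [1.0, 0.001, 0.001], [0.001, -0.0, -1.0]]
contact_force: [0.6, 0.3, -1.2]
finger_gap: 0.0237
```

```bash
python3 -c "
from h import *
t=bot.get_state(); print(t['time'],t['tool_pos'].round(4),t['eef_rot'].round(3))
s=snap('wrist','w16.png')
s=snap('scene'); snap('top','t16.png')
cv2.imwrite('pics/s16.png',cv2.resize(s['img'][90:230,200:360,::-1],None,fx=4.2,fy=4.2,interpolation=cv2.INTER_CUBIC))"
```

```text
27.0167 [ 0.6342 -0.0229  0.2008] [[-0.001  1.    -0.   ]
 [ 1.     0.001  0.001]
 [ 0.001 -0.    -1.   ]]
```

View pics/w16.png

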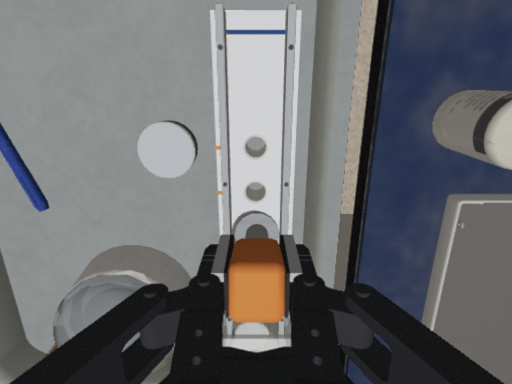

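View pics/s16.png

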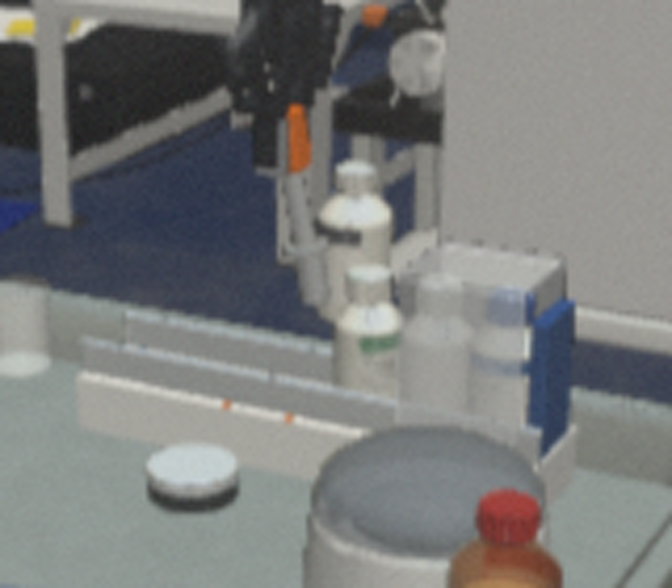

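```bash
python3 -c "
from h import *
s=snap('scene')
cv2.imwrite('pics/s17.png',cv2.resize(s['img'][110:170,250:300,::-1],None,fx=10,fy=10,interpolation=cv2.INTER_CUBIC))"
```

```text
(no output)
```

View pics/s17.png

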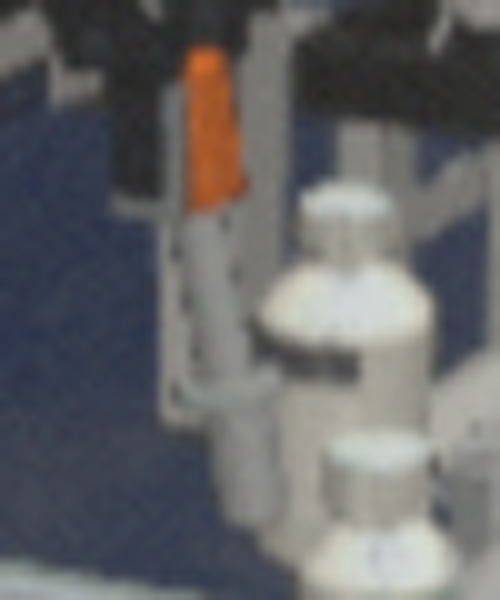

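```bash
python3 -c "
from h import *
s=snap('scene')
P=[]
for uv in [(271.2,131.2),(273.4,149.5),(275.3,162)]:
    o,d=ray(s,uv); p=o+d*(0.6342-o[0])/d[0]; P.append(p); print(p.round(4))
d=P[0]-P[2]; print(np.degrees(np.arctan2(d[1],d[2])))
s=snap('wrist');C=cloud(s)
hsv=cv2.cvtColor(s['img'],cv2.COLOR_RGB2HSV)
m=(hsv[...,2]<160)&(C[...,2]<.045)&(C[...,0]>0.62)&(C[...,0]<0.65)&(C[...,1]>-0.09)&(C[...,1]<0.05)
for c,a,l in blobs(m,60): print('bore',c.round(1),a,onz(s,c,0.04).round(4))
# collar/foot region
m=(C[...,2]>.09)&(C[...,2]<.135)&(abs(C[...,0]-.634)<.03)&(C[...,1]>-.06)&(C[...,1]<0.03)
for c,a,l in blobs(m,60): p=C[l];print('pin low',c.round(1),a,p.min(0).round(4),p.max(0).round(4),((p.min(0)+p.max(0))/2).round(4))
m=hsv[...,1]>180
m=m&(C[...,2]>.15)&(hsv[...,0]<20)
p=C[m]; print('handle', p.min(0).round(4),p.max(0).round(4))
# handle top plane normal
k=p[p[:,2]>np.percentile(p[:,2],50)]; print(np.polyfit(k[:,1],k[:,2],1))
"
```

```text
[ 0.6342 -0.0357  0.1997]
[ 0.6342 -0.0427  0.1473]
[ 0.6342 -0.0488  0.111 ]
8.384905481987534
bore [254.7 146. ] 336 [0.6326 0.0016 0.04  ]
bore [254.7 190.7] 284 [ 0.6325 -0.046   0.04  ]
handle [ 0.6223 -0.0311  0.2011] [ 0.6461 -0.0087  0.241 ]
[-0.3644915   0.22939224]
```

```bash
python3 -c "
from h import *
s=snap('wrist');C=cloud(s)
hsv=cv2.cvtColor(s['img'],cv2.COLOR_RGB2HSV)
for r in range(236,324,4):
    print(r,C[r,255].round(4),hsv[r,255])
"
```

```text
236 [ 0.6334 -0.0265  0.1799] [15  7 75]
240 [ 0.6335 -0.0161  0.2041] [ 11 183  95]
244 [ 0.6336 -0.0149  0.2105] [ 11 186  92]
248 [ 0.6336 -0.0131  0.2174] [ 12 200  93]
252 [ 0.6336 -0.0119  0.2232] [ 11 191  95]
256 [ 0.6336 -0.0102  0.2294] [ 12 186  96]
260 [ 0.6337 -0.0094  0.2337] [ 12 189  96]
264 [ 0.6337 -0.0099  0.2359] [ 11 183 141]
268 [ 0.6337 -0.0106  0.2377] [ 13 175 176]
272 [ 0.6337 -0.0122  0.2381] [ 14 169 195]
276 [ 0.6337 -0.0134  0.239 ] [ 15 165 203]
280 [ 0.6337 -0.0151  0.2394] [ 15 166 203]
284 [ 0.6337 -0.0164  0.2402] [ 15 167 202]
288 [ 0.6337 -0.0181  0.2404] [ 15 167 202]
292 [ 0.6337 -0.0198  0.2407] [ 15 165 203]
296 [ 0.6337 -0.0218  0.2405] [ 15 165 203]
300 [ 0.6336 -0.0236  0.2408] [ 15 164 204]
304 [ 0.6336 -0.0254  0.2409] [ 15 168 202]
308 [ 0.6337 -0.0259  0.2427] [ 15 166 203]
312 [ 0.6336 -0.0278  0.2427] [ 15 167 203]
316 [ 0.6336 -0.0298  0.2427] [ 15 166 204]
320 [ 0.6336 -0.0318  0.2427] [ 14 176 201]
```

```bash
python3 -c "
from h import *
s=snap('wrist');C=cloud(s)
print(np.linalg.inv(s['camera_from_world'])[:3,3])
for r in range(206,240,3):
    row=C[r]; u=np.arange(512); ok=(row[:,2]>.12)&(u>228)&(u<285)&(row[:,2]<.2)
    x=row[ok]
    if ok.sum()>3: print(r,u[ok].min(),u[ok].max(),((x[:,0].min()+x[:,0].max())/2).round(4),(x[:,0].max()-x[:,0].min()).round(4),np.median(x[:,1]).round(4),np.median(x[:,2]).round(4), s['depth'][r][ok].mean().round(3))
for r in (250,262,280): 
    row=C[r];hsv=cv2.cvtColor(s['img'],cv2.COLOR_RGB2HSV)[r]; ok=(hsv[:,1]>150)&(hsv[:,0]<20)&(row[:,2]>.19)
    x=row[ok,0]; print(r,np.where(ok)[0][[0,-1]],(x.min()+x.max())/2,x.max()-x.min())
for y in (-.06,-.04,-.02,0,.02,.05,.08):
    q=C[(abs(C[...,1]-y)<.003)&(abs(C[...,2]-.0645)<.004)]; a=q[q[:,0]<.63][:,0]; b=q[q[:,0]>.63][:,0]
    if len(a) and len(b): print('rails y',y,((np.median(a)+np.median(b))/2).round(4))
"
```

```text
[0.634245   0.05886751 0.34328476]
212 251 262 0.6344 0.0079 -0.0263 0.1442 0.216
215 245 268 0.6344 0.0165 -0.0272 0.1476 0.213
218 241 272 0.6343 0.0222 -0.0291 0.1484 0.213
221 239 274 0.6343 0.0249 -0.0313 0.1486 0.213
224 237 276 0.6344 0.0275 -0.0333 0.1493 0.213
227 236 277 0.6344 0.0289 -0.0351 0.1504 0.211
230 236 278 0.6348 0.0296 -0.0371 0.1511 0.207
233 235 278 0.6344 0.0304 -0.0377 0.1545 0.204
236 235 278 0.6343 0.0304 -0.0341 0.1657 0.2
239 236 277 0.6344 0.0292 -0.044 0.1514 0.215
250 [232 280] 0.6341616275470304 0.02325558944961914
262 [230 283] 0.6342819821449284 0.023217056176992323
280 [228 285] 0.6342294923337317 0.023543128926315826
rails y -0.06 0.634
rails y -0.04 0.6329
rails y -0.02 0.633
rails y 0 0.6337
rails y 0.02 0.6338
rails y 0.05 0.7136
rails y 0.08 0.6329
```

```bash
python3 -c "
from h import *
s=snap('wrist')
cv2.imwrite('pics/w18.png',cv2.resize(s['img'][130:220,205:305,::-1],None,fx=7,fy=6.6,interpolation=cv2.INTER_NEAREST))
g=cv2.cvtColor(s['img'],cv2.COLOR_RGB2GRAY)
print(g[191,240:272]); print(g[146,240:272]); print(g[191,205:300:1])"
```

```text
[209 209 207 197 181 143 107 105 108 108 110 110 109 111 109 110 111 111
 109 108 109 110 110 113 138 187 201 206 209 209 209 209]
[209 208 201 185 164 109 102 107 123 138 144 145 146 146 144 146 145 145
 148 146 142 134 120 110 115 151 200 203 209 209 210 208]
[143 145 142 142 140 141 140 141 141 140 142 147 150 150 151 144 136 168
 170 169 173 171 157 104  95 156 210 210 209 209 209 209 209 209 208 209
 209 207 197 181 143 107 105 108 108 110 110 109 111 109 110 111 111 109
 108 109 110 110 113 138 187 201 206 209 209 209 209 210 209 209 208 209
 209 211 199 111 115 167 169 170 170 170 167 176 209 210 210 203 161 145
 143 143 145 145 144]
```

View pics/w18.png

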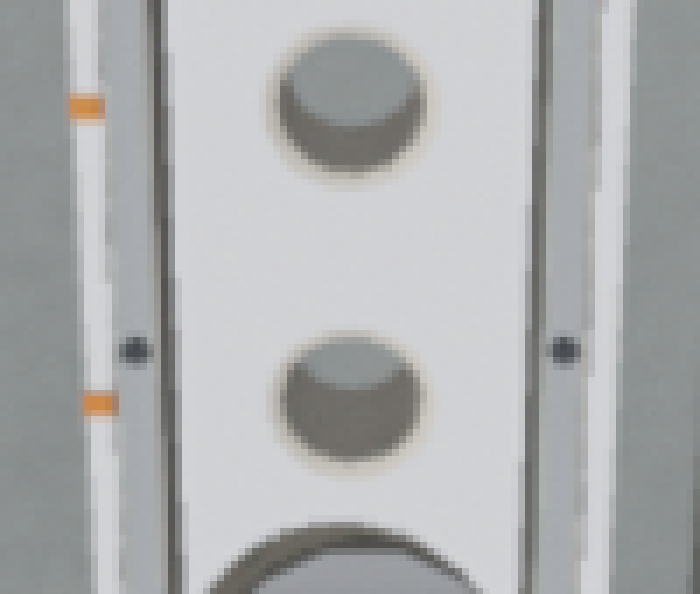

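Emit:
move_arm(
  motion=[
    [15, [0, 0.02, -0.08], 0],
    [15, [0, 0, -0.12], 0],
    [15, [0, 0, -0.12], 0],
    [15, [0, 0, -0.08], 0],
    [15, [0, 0, -0.03], 0],
    [15, [0, 0, 0], 0],
    [15, [0, 0, 0], 0],
    [15, [0, 0, 0], 0],
  ],
)

```text
time: 28.13
tool_pos: [0.6356, -0.0219, 0.1374]
eef_rot: [[0.001, 1.0, 0.002], [1.0, -0.001, -0.0], [-0.0, 0.002, -1.0]]
contact_force: [0.3, -0.1, -1.5]
finger_gap: 0.0238
```

```bash
cat > al.py <<'E'
from h import *
t=bot.get_state(); print(t['time'],t['tool_pos'].round(4),t['contact_force'].round(1))
s=snap('wrist','wal.png');C=cloud(s); g=cv2.cvtColor(s['img'],cv2.COLOR_RGB2GRAY)
hsv=cv2.cvtColor(s['img'],cv2.COLOR_RGB2HSV)
print('cam',np.linalg.inv(s['camera_from_world'])[:3,3].round(4))
m=(g<175)&(C[...,2]<.0405)&(C[...,0]>0.612)&(C[...,0]<0.654)&(C[...,1]>-0.03)&(C[...,1]<0.05)
for c,a,l in blobs(m,100):
    ct=max(cv2.findContours(l.astype(np.uint8),cv2.RETR_EXTERNAL,cv2.CHAIN_APPROX_NONE)[0],key=len); e=cv2.fitEllipse(ct)
    print('bore',c.round(1),a,onz(s,c,0.04).round(4),'ell',np.round(e[0],1),onz(s,e[0],.04).round(4))
for r in range(190,242,3):
    row=C[r]; u=np.arange(512); ok=(row[:,2]>.07)&(u>215)&(u<300)&(row[:,2]<.14)
    x=row[ok]
    if ok.sum()>3: print(r,u[ok].min(),u[ok].max(),((x[:,0].min()+x[:,0].max())/2).round(4),(x[:,0].max()-x[:,0].min()).round(4),np.median(x[:,1]).round(4),np.median(x[:,2]).round(4))
f=[C[r,256] for r in range(240,262,2)]; f=np.array([p for p in f if p[2]>.135]); print('front face',f[0].round(4),f[-1].round(4),'lean',np.degrees(np.arctan(np.polyfit(f[:,2],f[:,1],1)[0])).round(1))
s=snap('scene')
cv2.imwrite('pics/sal.png',cv2.resize(s['img'][130:210,230:310,::-1],None,fx=7,fy=7,interpolation=cv2.INTER_CUBIC))
E
python3 al.py
```

```text
28.1333 [ 0.6356 -0.0219  0.1374] [ 0.3 -0.1 -1.5]
cam [0.6349 0.0612 0.2798]
bore [252.7 162.6] 566 [0.6324 0.002  0.04  ] ell [252.7 162.6] [0.6324 0.002  0.04  ]
214 247 266 0.6354 0.0135 -0.0243 0.0839
217 242 271 0.6353 0.0206 -0.0263 0.0845
220 240 273 0.6354 0.0233 -0.0284 0.085
223 237 276 0.6353 0.0279 -0.0304 0.0856
226 236 277 0.6353 0.0289 -0.0323 0.0864
229 236 277 0.6353 0.029 -0.0343 0.0872
232 235 278 0.6353 0.0304 -0.0353 0.0899
235 235 278 0.6354 0.0305 -0.0334 0.098
238 236 278 0.6356 0.0297 -0.0291 0.1101
241 234 279 0.6352 0.0236 -0.0157 0.1385
front face [ 0.6349 -0.0142  0.1403] [ 0.6349 -0.0077  0.1696] lean 12.1
```

View pics/wal.png

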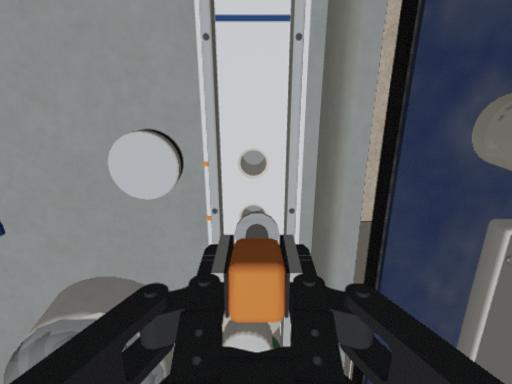

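View pics/sal.png

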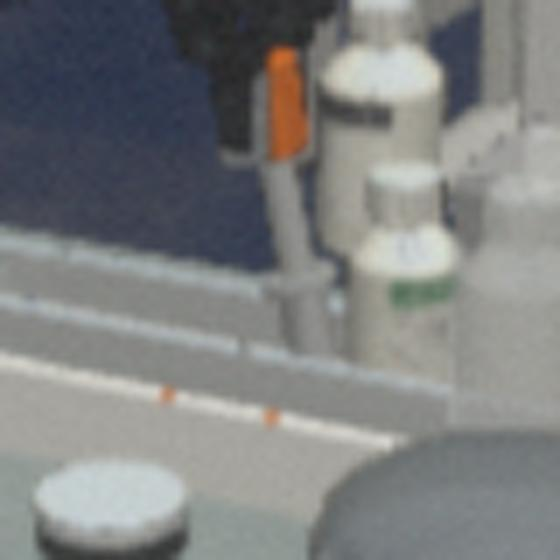

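Emit:
move_arm(
  motion=[
    [15, [-0.0195, 0.011, 0], 0],
    [15, [0, 0, -0.013], 0],
    [15, [0, 0, 0], 0],
    [15, [0, 0, 0], 0],
    [15, [0, 0, 0], 0],
  ],
)

```text
time: 28.65
tool_pos: [0.6318, -0.02, 0.1343]
eef_rot: [[0.001, 1.0, -0.0], [1.0, -0.001, -0.0], [-0.0, -0.0, -1.0]]
contact_force: [-0.8, 0.1, -1.5]
finger_gap: 0.0238
```

```bash
python3 al.py
```

```text
28.65 [ 0.6318 -0.02    0.1343] [-0.8  0.1 -1.5]
cam [0.6314 0.063  0.2767]
bore [257.5 165.8] 576 [0.6324 0.002  0.04  ] ell [257.5 165.8] [0.6324 0.002  0.04  ]
214 247 266 0.6315 0.0136 -0.0225 0.0806
217 242 271 0.6315 0.0206 -0.0243 0.0817
220 240 273 0.6315 0.0233 -0.0264 0.0821
223 237 276 0.6315 0.028 -0.0286 0.0824
226 236 277 0.6315 0.029 -0.0305 0.0831
229 236 277 0.6315 0.029 -0.0324 0.084
232 235 278 0.6315 0.0303 -0.0333 0.0868
235 221 292 0.6316 0.0359 -0.0235 0.1103
238 236 280 0.6318 0.0297 -0.0269 0.1076
241 233 280 0.6314 0.0238 -0.0118 0.1393
front face [ 0.6312 -0.0119  0.138 ] [ 0.6312 -0.0062  0.1659] lean 12.0
```

Emit:
move_arm(
  motion=[
    [15, [0.006, 0, -0.01], 0],
    [15, [0, 0, -0.013], 0],
    [15, [0, 0, -0.01], 0],
    [15, [0, 0, 0], 0],
    [15, [0, 0, 0], 0],
  ],
)

```text
time: 29.17
tool_pos: [0.6328, -0.0203, 0.1293]
eef_rot: [[0.001, 1.0, 0.0], [1.0, -0.001, -0.0], [-0.0, 0.0, -1.0]]
contact_force: [0.3, -1.1, -0.9]
finger_gap: 0.0238
```

```bash
python3 al.py
```

```text
29.1667 [ 0.6328 -0.0203  0.1293] [ 0.3 -1.1 -0.9]
cam [0.6324 0.0628 0.2717]
bore [256.3 167.1] 600 [0.6324 0.002  0.04  ] ell [256.3 167.1] [0.6324 0.002  0.04  ]
214 247 266 0.6325 0.0136 -0.0228 0.0755
217 242 271 0.6324 0.0206 -0.0246 0.0766
220 240 273 0.6324 0.0234 -0.0267 0.077
223 238 276 0.633 0.027 -0.0288 0.0774
226 236 277 0.6325 0.029 -0.0308 0.0782
229 236 277 0.6325 0.0291 -0.0328 0.0789
232 235 278 0.6325 0.0304 -0.0337 0.0816
235 221 292 0.6325 0.0359 -0.0238 0.1051
238 220 293 0.6324 0.0363 -0.0224 0.1116
241 221 293 0.6327 0.0352 -0.012 0.1343
front face [ 0.6322 -0.0114  0.1365] [ 0.6322 -0.0065  0.1608] lean 12.3
```

View pics/sal.png

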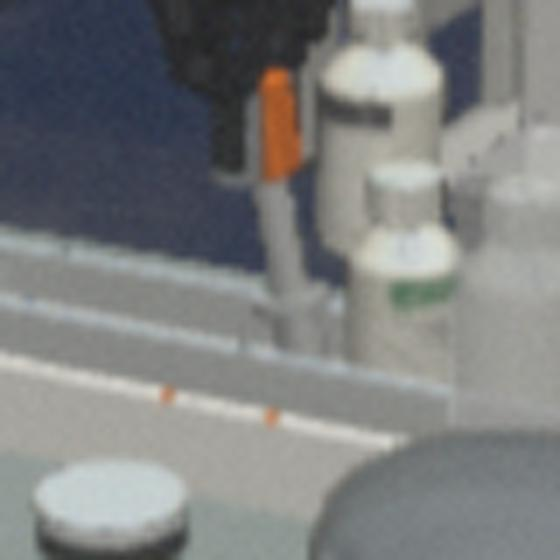

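Emit:
move_arm(
  motion=[
    [15, [0, 0, -0.01], 0],
    [15, [0, 0, -0.01], 0],
    [15, [0, 0, 0], 0],
    [15, [0, 0, 0], 0],
  ],
)

```text
time: 29.6
tool_pos: [0.633, -0.0206, 0.1263]
eef_rot: [[0.001, 1.0, 0.0], [1.0, -0.001, -0.001], [-0.001, 0.0, -1.0]]
contact_force: [0.6, -2.8, -0.4]
finger_gap: 0.024
```

Emit:
move_arm(
  motion=[
    [15, [0, -0.015, -0.01], 0],
    [15, [0, -0.02, 0], 0],
    [15, [0, -0.02, 0], 0],
    [15, [0, -0.02, 0], 0],
    [15, [0, 0, 0], 0],
    [15, [0, 0, 0], 0],
  ],
)

```text
time: 30.1
tool_pos: [0.6327, -0.0311, 0.1248]
eef_rot: [[0.001, 1.0, -0.0], [1.0, -0.001, 0.001], [0.001, -0.0, -1.0]]
contact_force: [0.9, 2.4, -0.7]
finger_gap: 0.0235
```

```bash
python3 al.py
```

```text
30.1 [ 0.6327 -0.0311  0.1248] [ 0.9  2.4 -0.7]
cam [0.6324 0.0518 0.2673]
bore [256.3 154.8] 648 [0.6324 0.002  0.04  ] ell [256.3 154.8] [0.6323 0.002  0.04  ]
208 246 267 0.6324 0.0147 -0.0288 0.0714
211 242 272 0.6328 0.021 -0.0308 0.072
214 239 274 0.6324 0.0245 -0.033 0.0724
217 237 276 0.6325 0.0274 -0.035 0.0727
220 236 277 0.6324 0.0288 -0.037 0.0735
223 235 278 0.6324 0.0303 -0.0391 0.0739
226 235 278 0.6324 0.0303 -0.0395 0.0779
229 235 278 0.6324 0.0303 -0.0378 0.086
232 236 277 0.6324 0.029 -0.0348 0.0963
235 221 292 0.6324 0.0361 -0.0297 0.1102
238 220 293 0.6324 0.0363 -0.0211 0.1298
241 219 294 0.6324 0.0364 -0.0208 0.1336
front face [ 0.6321 -0.0205  0.1352] [ 0.6322 -0.0172  0.1566] lean 8.8
```

View pics/sal.png

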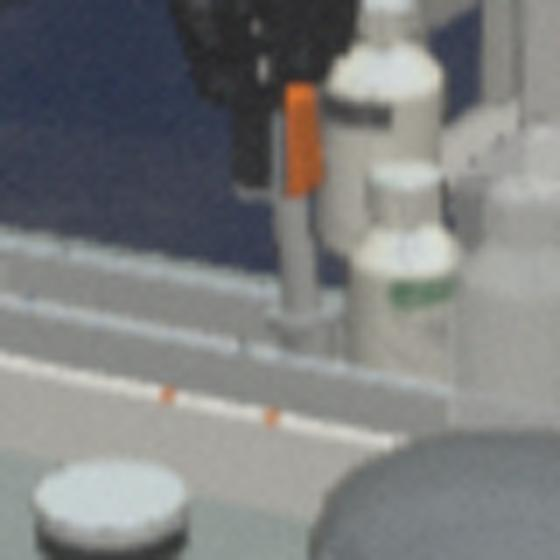

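Emit:
move_arm(
  motion=[
    [15, [0, -0.02, 0], 0],
    [15, [0, -0.02, 0], 0],
    [15, [0, -0.02, 0], 0],
    [15, [0, -0.02, 0], 0],
    [15, [0, 0, 0], 0],
    [15, [0, 0, 0], 0],
  ],
)

```text
time: 30.7
tool_pos: [0.6327, -0.044, 0.1247]
eef_rot: [[0.002, 1.0, -0.0], [1.0, -0.002, -0.001], [-0.001, -0.0, -1.0]]
contact_force: [0.2, 1.4, 0.1]
finger_gap: 0.0235
```

```bash
python3 al.py | grep -E 'front|bore|^[0-9]+\.'
```

```text
30.7 [ 0.6327 -0.044   0.1247] [0.2 1.4 0.1]
bore [256.4 138. ] 679 [0.6324 0.0018 0.04  ] ell [256.4 138. ] [0.6324 0.0018 0.04  ]
front face [ 0.6321 -0.0317  0.1362] [ 0.6321 -0.0317  0.1539] lean 1.1
```

View pics/sal.png

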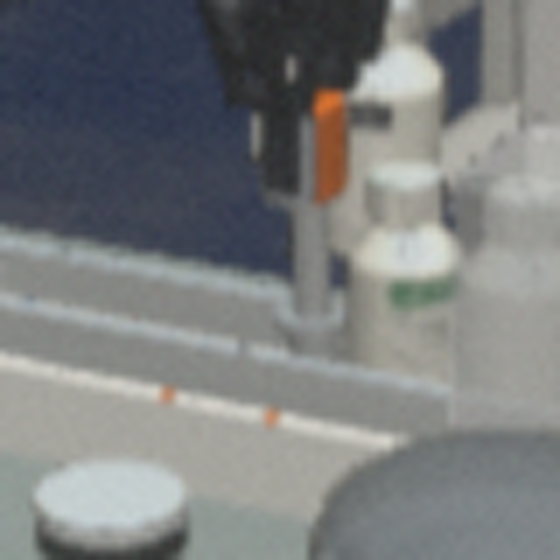

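Emit:
move_arm(
  motion=[
    [15, [0, 0, -0.02], 0],
    [15, [0, 0, -0.02], 0],
    [15, [0, 0, -0.02], 0],
    [15, [0, 0, 0], 0],
  ],
)

```text
time: 31.13
tool_pos: [0.6323, -0.0434, 0.1147]
eef_rot: [[0.001, 1.0, -0.001], [1.0, -0.001, -0.0], [-0.0, -0.001, -1.0]]
contact_force: [1.6, -0.3, -0.7]
finger_gap: 0.0236
```

Going in freely; continue.

Emit:
move_arm(
  motion=[
    [15, [0, 0, -0.02], 0],
    [15, [0, 0, -0.02], 0],
    [15, [0, 0, -0.02], 0],
    [15, [0, 0, -0.02], 0],
    [15, [0, 0, -0.015], 0],
    [15, [0, 0, 0], 0],
  ],
)

```text
time: 31.63
tool_pos: [0.6324, -0.0432, 0.1008]
eef_rot: [[0.001, 1.0, -0.001], [1.0, -0.001, 0.0], [0.0, -0.001, -1.0]]
contact_force: [-0.0, -0.1, -0.2]
finger_gap: 0.0235
```

Emit:
move_arm(
  motion=[
    [15, [0, 0, -0.01], 0],
    [15, [0, 0, -0.01], 0],
    [15, [0, 0, 0], 0],
  ],
)

```text
time: 31.88
tool_pos: [0.6326, -0.0432, 0.0983]
eef_rot: [[0.001, 1.0, -0.0], [1.0, -0.001, 0.0], [0.0, -0.0, -1.0]]
contact_force: [0.5, 0.0, -1.7]
finger_gap: 0.0232
```

```bash
python3 al.py | grep -E 'front|bore|^[0-9]+'
```

```text
31.8833 [ 0.6326 -0.0432  0.0983] [ 0.5  0.  -1.7]
bore [256.1 145.4] 894 [0.632 0.002 0.04 ] ell [256.1 145.4] [0.632 0.002 0.04 ]
220 250 263 0.6322 0.008 -0.0376 0.0723
223 246 267 0.6322 0.013 -0.0377 0.0763
226 245 268 0.6322 0.0141 -0.0377 0.0804
229 244 269 0.6322 0.0152 -0.0378 0.084
232 240 273 0.6322 0.0169 -0.0314 0.1004
235 221 292 0.6321 0.0359 -0.0315 0.1035
238 220 293 0.6322 0.0362 -0.0316 0.1064
241 220 294 0.6325 0.0361 -0.0315 0.1099Traceback (most recent call last):
  File "al.py", line 14, in <module>
    f=[C[r,256] for r in range(240,262,2)]; f=np.array([p for p in f if p[2]>.135]); print('front face',f[0].round(4),f[-1].round(4),'lean',np.degrees(np.arctan(np.polyfit(f[:,2],f[:,1],1)[0])).round(1))
                                                                                                        ~^^^
IndexError: index 0 is out of bounds for axis 0 with size 0
```

Emit:
move_arm(
  motion=[
    [15, [0, 0, -0.01], 0],
    [15, [0, 0, 0], 0],
    [15, [0, 0, 0], 0],
  ],
)

```text
time: 32.18
tool_pos: [0.6329, -0.0433, 0.098]
eef_rot: [[0.001, 1.0, 0.001], [1.0, -0.001, -0.0], [-0.0, 0.001, -1.0]]
contact_force: [-1.3, -0.6, 5.3]
finger_gap: 0.0236
```

Emit:
move_arm(
  motion=[
    [15, [0, 0, -0.01], 0],
    [15, [0, 0, 0], 0],
    [15, [0, 0, 0], 0],
  ],
)

```text
time: 32.43
tool_pos: [0.6331, -0.0435, 0.0979]
eef_rot: [[0.001, 1.0, 0.002], [1.0, -0.001, -0.001], [-0.001, 0.002, -1.0]]
contact_force: [-4.2, -0.3, 13.0]
finger_gap: 0.0238
```

Emit:
move_arm(
  motion=[
    [15, [0, 0, 0.018], 0],
    [15, [0, 0, 0], 0],
    [60, [0, 0, 0], 0],
    [60, [0, 0, 0], 0],
    [60, [0, 0, 0], 0],
    [60, [0, 0, 0.1], 0],
    [60, [0, 0, 0.15], 0],
    [60, [0, 0, 0.2], 0],
    [60, [0, 0, 0.2], 0],
    [60, [-0.1, 0.1, 0.2], 0],
    [60, [-0.1, 0.1, 0.1], 0],
    [60, [0, 0, 0], 0],
  ],
)

```text
time: 33.43
tool_pos: [0.6028, -0.0112, 0.2456]
eef_rot: [[-0.0, 1.0, 0.006], [1.0, 0.0, -0.0], [-0.0, 0.006, -1.0]]
contact_force: [1.2, 0.4, 0.5]
finger_gap: 0.0605
```

Emit:
move_arm(
  motion=[
    [60, [-0.2, 0, 0], 0],
    [60, [-0.2, 0, 0], 0],
    [60, [0, 0, 0], 0],
    [60, [0, 0, 0], 0],
    [60, [0, 0, 0], 0],
  ],
)

```text
time: 33.85
tool_pos: [0.5433, -0.0136, 0.2406]
eef_rot: [[0.001, 1.0, 0.001], [1.0, -0.001, -0.0], [-0.0, 0.001, -1.0]]
contact_force: [-0.1, 0.0, 1.0]
finger_gap: 0.0599
```

```bash
python3 -c "
from h import *
print(bot.get_state()['tool_pos'])
s=snap('wrist','w20.png')
C=cloud(s);hsv=cv2.cvtColor(s['img'],cv2.COLOR_RGB2HSV)
m=(hsv[...,0]>5)&(hsv[...,0]<20)&(hsv[...,1]>150)&(C[...,2]>.1)&(C[...,0]>.6)
print('handle top z',np.percentile(C[m][:,2],[50,90,98]),C[m].mean(0))
snap('top','t20.png')
s=snap('scene','s20f.png')
cv2.imwrite('pics/s20.png',cv2.resize(s['img'][130:210,230:350,::-1],None,fx=6,fy=6,interpolation=cv2.INTER_CUBIC))
"
```

```text
[ 0.54333128 -0.01355906  0.24060604]
handle top z [0.13600018 0.13822717 0.13884088] [ 0.62941988 -0.04172271  0.12913517]
```

View pics/w20.png

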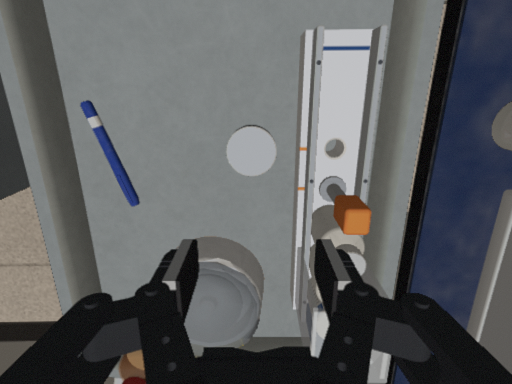

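View pics/s20.png

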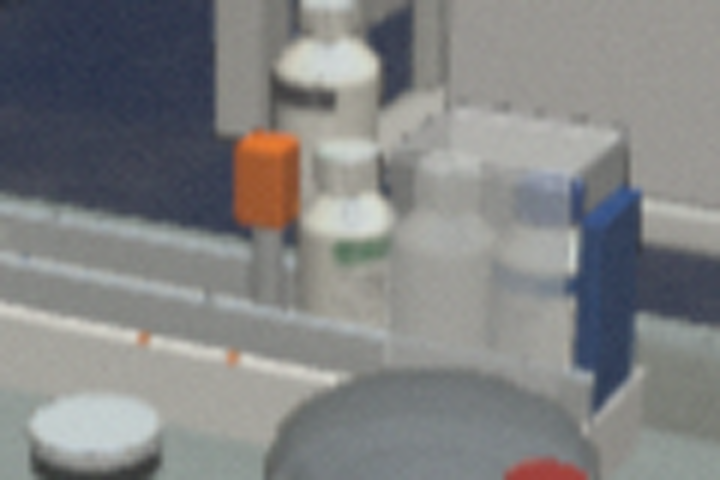

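View pics/t20.png

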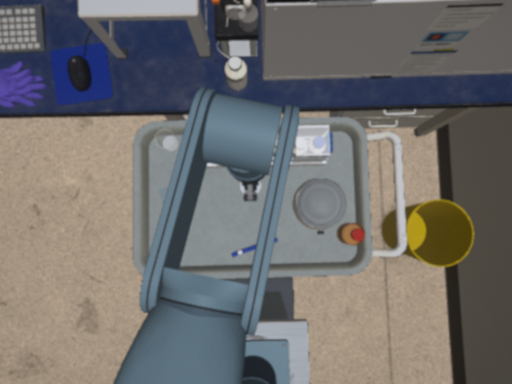

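Emit:
move_arm(
  motion=[
    [60, [-0.2, 0.15, 0.05], 0],
    [60, [-0.2, 0.15, 0.05], 0],
    [60, [-0.2, 0.15, 0.05], 0],
    [60, [-0.2, 0.15, 0.05], 0],
    [60, [0, 0.2, 0], 0],
    [60, [0, 0.2, 0], 0],
    [60, [0, 0, 0], 0],
    [60, [0, 0, 0], 0],
  ],
)

```text
time: 34.67
tool_pos: [0.4231, 0.1379, 0.2708]
eef_rot: [[-0.002, 1.0, 0.0], [1.0, 0.002, -0.0], [-0.0, 0.0, -1.0]]
contact_force: [-0.4, -0.6, -0.4]
finger_gap: 0.06
```

```bash
python3 -c "
from h import *
t=bot.get_state();print(t['time'],t['tool_pos'])
s=snap('top'); C=cloud(s)
cv2.imwrite('pics/t21.png',cv2.resize(s['img'][110:290,125:375,::-1],None,fx=3.1,fy=3.1,interpolation=cv2.INTER_CUBIC))
m=(C[...,2]>.134)&(C[...,2]<.147)&(abs(C[...,0]-.634)<.03)
for c,a,l in blobs(m,10): print(c.round(1),a,onz(s,c,.1405).round(4),C[l].mean(0).round(4))
"
```

```text
34.6667 [0.42313819 0.13793652 0.27084101]
[330.2 135.2] 12 [ 0.6482 -0.2155  0.1405] [ 0.6495 -0.2166  0.1351]
[263.6 142.5] 83 [ 0.6337 -0.0461  0.1405] [ 0.6345 -0.0461  0.137 ]
[280.4 143.2] 110 [ 0.6307 -0.0886  0.1405] [ 0.6309 -0.0887  0.1397]
```

View pics/t21.png

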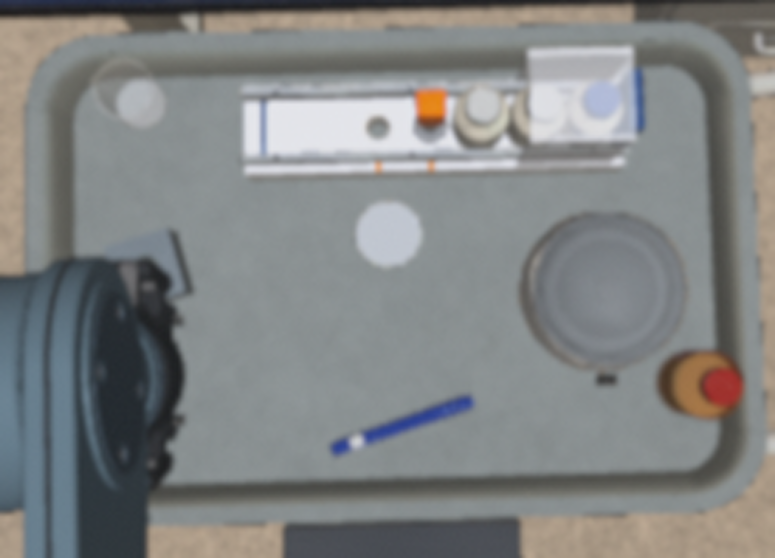

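```bash
python3 -c "
from h import *
print(bot.sign_off())"
```

```text
the job is handed in; nothing more can be done
None
```

The job is handed in at about 35 s of the 192 s allowed, with the robot clear of everything. Only three white bottles were on the cart, so I used bore_3. The pink bottle and the white one on the bench were left alone.

- **Bottles:** I stood all three in the lane and pushed the row under the bridge with closed fingers until the force jumped to 17 N with no further travel. The third bottle ended 42.6 mm from the pin (nominal 43 mm). Bottles 1 to 3 span about 97 mm by rough pixel reading (nominal 96 mm).
- **Pin:** The stand had been knocked aside during the push, so I found it again before gripping. The tool cannot tilt, so I leaned the pin by pivoting it in the jaws against the stand's hole. That gave about 12 degrees of lean in the depth image. I started it leaned in bore_3, straightened it to about 1 degree and slid it home.
- **Seating:** The collar met the deck at 13 N. The handle top reads z = 0.138, so the foot is at about 0.006, which is fully home.
- **Bystanders:** The last top view shows the beaker, round case, marker and amber bottle where they were.

**Checks that disagreed:**
- **Lane position:** The cameras differed by about 2 mm on the lane's x, and I used the wrist view of pin and bore together for the fit.
- **Lean angle:** A rough pick in the scene view gave 8 degrees of lean. Two fits in the wrist depth gave about 12, so I used those.

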